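Reset a tray lane's width with its loose crank

TASK

The packing lane is stopped for a change of tray size: fit the loose crank fully down on the square spindle and turn it by its black grip until the guide's red pointer stands at the middle of the yellow mark (not the blue one). Then lift the crank off and lay it back flat, grip upwards, in its blue tray, and only then press the green key fully home, so that the red key pops up. Move the guide only through the crank, never by pushing it or twisting the spindle with the fingers, and leave the stack of trays, the bowl and the bottle where they are.

Things in the scene. Friction and masses are not known exactly. Their poses are not given: they have to be found in the camera images.
- machine: Fixed grey tray-lane unit. Origin on the work surface; its x points across the lane, away from the robot, y left, z up. The deck, 60 mm high, spans x -150 to 0, y -140 to 140 mm and carries the spindle (at x -60, y 0), the white scale strip along y = 86 mm and two keys at y = -113 mm. Beyond it (x 15 to 280, y -200 to 200 mm) the white belt and guides, up to 86 mm high.
- spindle: Brass square shaft, 16 mm across flats, 26 mm tall, the last 8 mm tapered. Origin on its axis at its foot, on the round collar's top, where the hub sits; z up, x and y square to the flats, turning with it. Stiff (0.12 N m): stays where left. One turn moves guide and pointer 32 mm: clockwise from above away from the robot (machine +x), counter-clockwise towards it. End stops at 45 mm.
- crank: Loose steel crank, about 0.35 kg. Square hub 32 x 32 mm, 54 mm tall, gripped across y near its top; square socket below, 18 mm wide, 28 mm deep (1 mm play on the spindle). Origin at the socket's mouth, mid underside; z up. Arm 22 x 12 mm, flush with the underside, runs along +x to the grip, 70 mm off. Socket square to x and y: fits in any of four quarter-turns.
- knob (a point): The middle of the crank's upright black grip, 26 mm in diameter, spanning 15 to 61 mm above the crank's underside; this point is 40 mm above the underside and 70 mm from the hub's axis. The grip spins freely on its pin, so a hand holding it need not turn while it goes round.
- pointer (a point): Tip of the red pointer, carried by the moving guide along the edge of the scale strip; 66 mm above the work surface. It reads the guide's place: its x in the machine's frame is what has to match the mark.
- guide: The moving lane guide: a blue bar 340 mm long across the machine's front of the belt, 56 to 86 mm above the work surface, with a steel bracket that carries the pointer. Slides along the machine's x. Its origin is a reference point that moves with it. Not to be touched.
- mark_yellow: Yellow clip (8 x 26 x 5 mm) fixed on the white scale strip: the wanted setting. Origin at its middle, on the strip; axes as the machine's. 21 to 41 mm from the middle of the scale, on either side.
- mark_blue: Blue clip, same size, on the other side of the scale's middle: another tray size, not wanted.
- rest: The crank's fixed blue tray, 155 x 100 mm outside (x, y), walls 5 mm thick and 14 mm high, floor 5 mm thick. Origin at the middle of its underside on the work surface. Stands left or right of the machine, on the robot's side.
- key_green (a joint): Travel of the green key: 0 up (start), 0.008 m fully pressed. About 3 to 4 N presses it; it stays where it is left. The two keys are interlocked: as one goes down the other rises by the same amount.
- green_top (a point): Middle of the top of the green key (28 x 28 mm), 76 mm above the work surface when up, 68 mm when down; pressed straight down.
- red_top (a point): Middle of the top of the red key (28 x 28 mm), 65 mm beyond the green one along the machine's x; down at the start (68 mm), 76 mm when popped up.
- tray_stack: Loose stack of black food trays, 140 x 105 mm, 70 mm high, origin under its middle. Leave alone.
- bowl: Loose steel bowl, 120 mm across, 60 mm high, origin under its middle. Leave alone.
- sanitiser: Loose white bottle with a blue cap, 60 mm across, 140 mm high, origin under its middle. Leave alone.

How it is judged:
On the way, in this order (a step that is already met when the one before it is completed fails the run):
1. the crank is seated on the square spindle (horizontal distance between crank and spindle below 0.004 m and z of crank in the frame of spindle between -0.004 and 0.004 m and angle between crank's own z axis and vertical below 0.12 rad), for 0.2 s.
2. the pointer stands at the yellow mark with the crank still on the spindle (x of pointer in the frame of mark_yellow between -0.004 and 0.004 m and horizontal distance between crank and spindle below 0.006 m), for 0.3 s.
3. the crank lies flat in its tray again (x of crank in the frame of rest between -0.07 and 0.07 m and y of crank in the frame of rest between -0.045 and 0.045 m and x of knob in the frame of rest between -0.075 and 0.075 m and y of knob in the frame of rest between -0.048 and 0.048 m and z of crank in the frame of rest between 0 and 0.012 m and angle between crank's own z axis and vertical below 0.15 rad), for 0.2 s.
At the end, for the whole second after the job is handed in: The pointer is within 4 mm of the yellow mark's middle along the machine's x; the crank lies at rest in its blue tray, hub down and grip up (tilt under 0.15 rad, hub's underside on the tray floor, hub axis and grip axis inside the walls); the green key is at least 6.5 mm down and the red key up (all of step 3 and x of pointer in the frame of mark_yellow between -0.004 and 0.004 m and linear speed of crank below 0.02 m/s and value of joint key_green above 0.0065 m and z of red_top in the frame of machine above 0.0745 m); the robot touches nothing.
It fails at once if the green key is pressed while the crank is not lying in its tray (value of joint key_green above 0.004 m and not (x of crank in the frame of rest between -0.07 and 0.07 m and y of crank in the frame of rest between -0.045 and 0.045 m and x of knob in the frame of rest between -0.075 and 0.075 m and y of knob in the frame of rest between -0.048 and 0.048 m and z of crank in the frame of rest between 0 and 0.012 m and angle between crank's own z axis and vertical below 0.15 rad)).
It fails at once if the fingers push the guide (over 4 N) (contact force between the fingers and guide above 4 N).
It fails at once if the fingers take hold of the spindle itself (over 4 N) (contact force between the fingers and spindle above 4 N).
It fails at once if the stack of trays, the bowl or the bottle is moved more than 25 mm (distance of any of tray_stack, bowl, sanitiser from where it was at the start of the episode above 0.025 m).
It also fails if it takes over 72 s, if anything falls off the work surface, if the arm or the gripper's body presses on something with over 40 N, if the wrist force passes 120 N, or if a joint passes its speed limit or range.

ROBOT

A 7-joint arm with a two-finger parallel gripper is mounted at the origin on the work surface. World frame = base frame: x ahead of the robot, y to its left, z up, the work surface at z = 0. Lengths are in m, angles in rad, forces in N, time in s.
With the tool pointing down it reaches from about 0.4 to 0.9 m from the base axis. Payload 5.5 kg.
Tool frame: the origin (TCP) lies at the very end of the fingers, on their centre line; the grasp point (between the pads) lies 19 mm behind it; z points along the fingers, y is the direction in which the jaws open and shut (so a half turn about z gives the same grasp; the last joint's range is limited). The gripper opens to 92 mm and grips with 3 to 60 N. Pads are 19 mm wide; open, the fingers measure 130 mm over their backs; the gripper's body (75 mm by 190 mm) begins 47 mm behind the grasp point.
Start: joints at [-0.902, 0.501, -0.427, 1.55, 0.221, 1.138, -0.21], TCP at [0.257, 0.597, 0.227] pointing down, gripper open.
Joint ranges: [-2.88, 2.88], [-0.31, 2.03], [-1.54, 1.56], [0.2, 2.42], [-1.41, 4.55], [0.19, 2.02], [-2.57, 2.57]. Speed limits (rad/s): [2.57, 2.57, 3.14, 3.14, 3.14, 3.14, 3.14].

INTERFACE

Orientations are given as a unit quaternion [w, x, y, z].
In Python, from station import manip, grab_frame, ticket, nets gives the robot as it stands.
- The arm moves only by the tool play_rows, never from a script. Its argument "steps" is one flat list of numbers, 7 for each row, row after row: the shift along the tool's x, y, z in cm, then the turn, a rotation vector about the tool's x, y, z in degrees, then the finger opening in cm, from 0 to 9.18. A call has 1 to 12 rows; each row is the pose to reach, as a shift and turn from the pose commanded when the call began, along the tool's axes at that moment; what a row does not reach only later rows make up. A row lasts 1/10 s, in which the tool goes at most 50 mm and 8.59 degrees, less where a joint would pass 70% of its speed; a pose out of reach is approached as far as the arm can. A call with a gripper value outside its range is refused whole. The fingers move at their own pace and stop on an object; "squeeze" is the grip in N (left out, the last holds). Time passes only in rows, so rows that repeat a pose let the fingers close. It gives the time, the measured TCP pose, the force and the opening at its end, in the units of the state.
- manip.read_state(): the state, without advancing time (a new reading comes with each control period).
- grab_frame(name): name is "side" or "top"; returns a dict with "img" (384x512x3 uint8, red, green, blue), "camera_matrix" (3x3 intrinsics, pixels), "world_to_cam" (4x4, takes a point from world to camera coordinates). Camera axes: x right, y up, looking along -z (the intrinsics and any distortion apply to the point x, -y, -z); pixel columns grow to the right and rows downward; lengths in m; the calibration is good to about 2 mm. A picture is of the moment at which its call begins. There is no depth.
- ticket.hand_in(): hands the job in, once; it reports no verdict.
Trained networks look in the newest picture that a camera, given by its name, has taken for a name from the list of things; names that differ only in an ending like _2 or _b are one class to them, and where a whole thing is asked for, a point or a joint stands for the part that bears it (a point fixed in the world has none). Each returns a list of dicts, best first, with "p" (0 to 1); they miss things now and then, are a little off and sometimes report something else, mostly with a low value. They report only what shows in the picture. A call takes as long as a camera call.
- nets.recognise(camera, label): "uv" ([column, row] in pixels, amid what is visible of it).
- nets.regions_of(camera, label): "region" (384x512 bool, what is visible of it) and "uv" ([column, row] in pixels, amid what is visible of it).
The state is a dict: "t": time; "qpos": joint angles; "dq": joint speeds; "tau": joint torques, N m; "tool_pos": TCP position; "orientation": TCP orientation; "ft_force": force on the tool from outside, world axes, zero at the start; "torque": the same for the moment, N m; "opening": finger opening in m.
Only numpy, scipy, OpenCV 4.12 (cv2) and the standard library are available. Lean on these libraries where they do the work, as an engineer would, in place of code of your own. Each camera call takes 0.05 s, during which the arm holds its last target.

## Working session

There is one attempt and no reset: what is moved stays moved. The work goes in short steps, Python scripts to look and compute and a tool call to move; the robot and the scene stay as the last step left them, time stands still between calls to the robot, and variables do not carry over. Pictures are saved under pics/ and viewed, and the job is handed in when it is done.

Besides the shell and the picture viewer there is one more tool, called as name(argument=value, ...), one argument or row to a line, values as JSON. play_rows: Moves the arm, as the interface text tells. Its arguments: {"type":"object","properties":{"steps":{"type":"array","items":{"type":"number"}},"squeeze":{"type":"number"}},"required":["steps"]}

```bash
mkdir -p pics; ls; cat > h.py <<'E'
import numpy as np, cv2
from station import manip, grab_frame, ticket, nets
def cam(n):
    f=grab_frame(n); return f
def proj(f,P):
    P=np.atleast_2d(P); T=np.array(f["world_to_cam"]);K=np.array(f["camera_matrix"])
    c=P@T[:3,:3].T+T[:3,3]; c=c*[1,-1,-1]; u=c@K.T; return u[:,:2]/u[:,2:]
def ray(f,uv,z):
    T=np.array(f["world_to_cam"]);K=np.array(f["camera_matrix"])
    d=np.linalg.inv(K)@[uv[0],uv[1],1]; d=d*[1,-1,-1]
    R=T[:3,:3];o=-R.T@T[:3,3]; d=R.T@d
    return o+d*(z-o[2])/d[2]
def save(f,n): cv2.imwrite("pics/"+n,np.ascontiguousarray(f["img"][:,:,::-1]))
E
python3 - <<'E'
from h import *
s=manip.read_state();print(s)
for n in("top","side"):
    f=cam(n);save(f,n+"0.png");print(n,f.keys(),f["camera_matrix"],f["world_to_cam"])
    for l in ["machine","spindle","crank","knob","pointer","mark_yellow","mark_blue","rest","green_top","red_top","tray_stack","bowl","sanitiser"]:
        z={"spindle":.08,"knob":.06,"pointer":.066,"mark_yellow":.065,"mark_blue":.065,"green_top":.076,"red_top":.068}.get(l,0.0)
        for r in nets.recognise(n,l)[:2]: print(l,np.round(r["p"],2),np.round(r["uv"],1),np.round(ray(f,r["uv"],z),3))
E
```

```text
pics
{'t': 0.0, 'qpos': array([-0.9018236 ,  0.50187194, -0.42679979,  1.55145841,  0.22082036,
        1.13826995, -0.2102972 ]), 'dq': array([ 9.58095362e-05, -7.09728811e-04, -6.82581532e-04, -1.55704188e-04,
        5.58634522e-04,  5.40977975e-04,  4.05922420e-04]), 'tau': array([-4.01409288e-04, -5.66593516e+01, -5.81688523e+00, -2.79131609e+01,
       -6.88103191e-02,  3.04104213e-02,  1.65409342e-04]), 'tool_pos': array([0.25633665, 0.5965602 , 0.2256605 ]), 'orientation': array([-2.27014595e-04,  2.01460296e-01,  9.79496199e-01, -9.45798700e-04]), 'ft_force': array([ 0.12292087, -0.24088786, -0.43820601]), 'torque': array([-0.03065123, -0.00538853, -0.03472531]), 'opening': 0.0916752438368716}
top dict_keys(['img', 'camera_matrix', 'world_to_cam']) [[371.95067881   0.         257.93796433]
 [  0.         371.95067881 193.95141437]
 [  0.           0.           1.        ]] [[ 0.00165742 -0.99998369  0.00546608 -0.00705372]
 [ 0.99846984  0.001957    0.05526436 -0.50718652]
 [-0.05527415  0.00536612  0.9984568  -1.21127178]
 [ 0.          0.          0.          1.        ]]

[... 992 characters left out ...]
         1.        ]]
machine 0.92 [313.1 177. ] [ 0.722 -0.043  0.   ]
spindle 0.7 [279.4 188.5] [ 0.565 -0.051  0.08 ]
crank 0.89 [161.9 150.9] [0.429 0.353 0.   ]
knob 0.67 [159.8 154.5] [0.394 0.288 0.06 ]
knob 0.64 [160.6 159.6] [0.384 0.268 0.06 ]
pointer 0.63 [314.2 157. ] [ 0.734 -0.024  0.066]
mark_blue 0.56 [314.9 301.8] [ 0.412 -0.329  0.065]
rest 0.61 [159.8 163.2] [0.395 0.312 0.   ]
green_top 0.61 [299.3 221.2] [ 0.533 -0.159  0.076]
red_top 0.49 [159.3 151.8] [0.396 0.291 0.068]
red_top 0.44 [317.3 207.4] [ 0.605 -0.157  0.068]
tray_stack 0.89 [312.6 303.2] [ 0.43  -0.317  0.   ]
bowl 0.89 [208.3 107.3] [ 0.674  0.43  -0.   ]
sanitiser 0.86 [399.9 247.5] [ 0.719 -0.365  0.   ]
```

```bash
python3 - <<'E'
import cv2
for n,(x0,y0,x1,y1) in {"top":(120,70,390,260),"side":(130,80,390,270)}.items():
    i=cv2.imread(f"pics/{n}0.png")[y0:y1,x0:x1]
    cv2.imwrite(f"pics/{n}0z.png",cv2.resize(i,None,fx=2.95,fy=2.95,interpolation=cv2.INTER_CUBIC))
E
```

```text
(no output)
```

View pics/top0z.png

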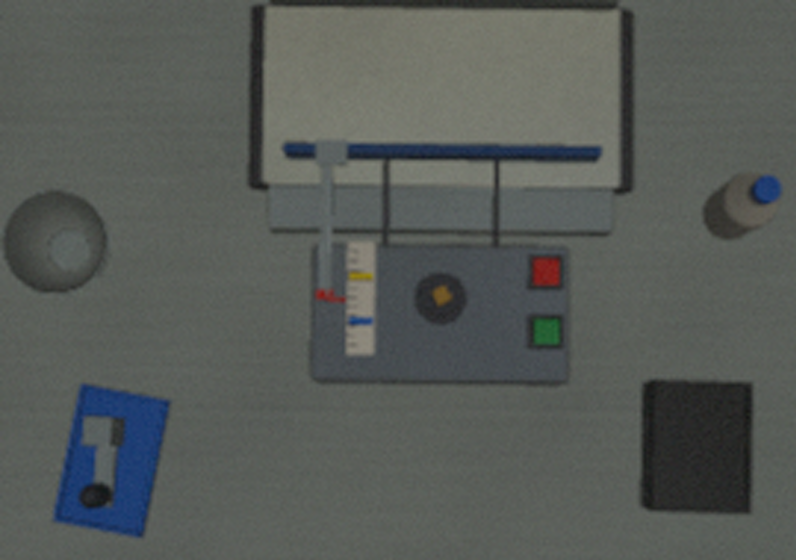

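View pics/side0z.png

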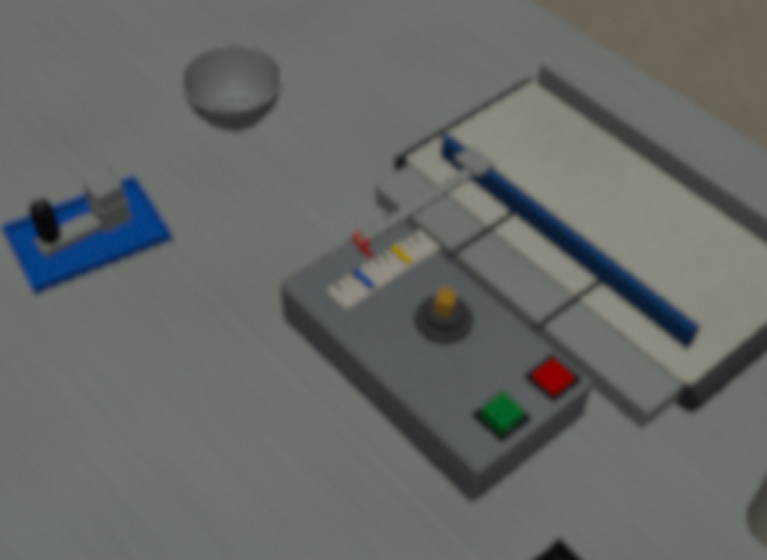

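View pics/top0.png

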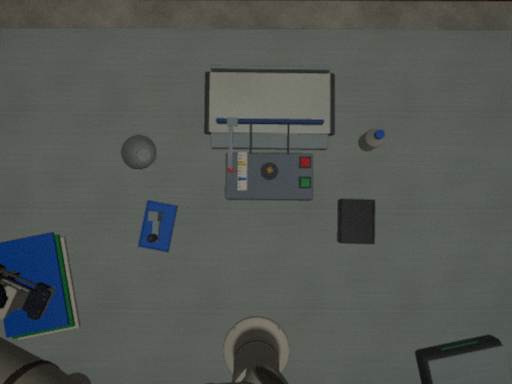

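```bash
cat > seg.py <<'E'
from h import *
def hsvmask(img,lo,hi,box):
    m=cv2.inRange(cv2.cvtColor(img,cv2.COLOR_RGB2HSV),np.array(lo),np.array(hi))
    o=np.zeros_like(m);x0,y0,x1,y1=box;o[y0:y1,x0:x1]=m[y0:y1,x0:x1];return o
def wcent(img,fn,box):
    x0,y0,x1,y1=box;c=img[y0:y1,x0:x1].astype(float);w=np.clip(fn(c[...,0],c[...,1],c[...,2]),0,None)
    yy,xx=np.mgrid[y0:y1,x0:x1]; w[w<0.3*w.max()]=0
    return np.array([(w*xx).sum(),(w*yy).sum()])/w.sum(), w.max(), (w>0).sum()
F=dict(green=lambda r,g,b:g-np.maximum(r,b)-15,red=lambda r,g,b:r-np.maximum(g,b)-30,yel=lambda r,g,b:np.minimum(r,g)-b-25,blue=lambda r,g,b:b-r-25)
E
python3 - <<'E'
from seg import *
B={"top":dict(green=(295,172,318,195),red=(295,152,318,172),yel=(235,155,250,172),blue=(235,172,250,186),brass=(262,160,280,182),ptr=(225,160,240,178)),
"side":dict(green=(285,208,315,230),red=(305,195,330,216),yel=(255,158,275,172),blue=(245,166,258,182),brass=(270,172,293,192),ptr=(245,155,258,170))}
K=dict(green="green",red="red",yel="yel",blue="blue",brass="yel",ptr="red")
Z=dict(green=.076,red=.068,yel=.066,blue=.066,brass=.09,ptr=.066)
for n in B:
    f=cam(n)
    ims=[f["img"].astype(float)]+[cam(n)["img"].astype(float) for _ in range(5)]
    img=np.mean(ims,0); np.save(n+"_avg.npy",img)
    for k,b in B[n].items():
        c,m,a=wcent(img,F[K[k]],b); print(n,k,c.round(2),m.round(),a,ray(f,c,Z[k]).round(4))
    x0,y0,x1,y1=(220,145,320,205) if n=="top" else (220,140,335,255)
    i=img[y0:y1,x0:x1].clip(0,255).astype(np.uint8)[:,:,::-1]
    s=7 if n=="top" else 5
    i=cv2.resize(i,None,fx=s,fy=s,interpolation=cv2.INTER_CUBIC);cv2.imwrite(f"pics/{n}1m.png",cv2.convertScaleAbs(i,alpha=1.5))
    x0,y0,x1,y1=(135,195,182,256) if n=="top" else (125,125,195,185)
    i=img[y0:y1,x0:x1].clip(0,255).astype(np.uint8)[:,:,::-1]
    i=cv2.resize(i,None,fx=9,fy=9,interpolation=cv2.INTER_CUBIC);cv2.imwrite(f"pics/{n}1c.png",cv2.convertScaleAbs(i,alpha=1.5))
E
```

```text
top green [304.9  181.93] 30.0 78 [ 0.5418 -0.153   0.076 ]
top red [304.81 161.82] 68.0 78 [ 0.6064 -0.1541  0.068 ]
top yel [241.72 163.21] 87.0 17 [0.6018 0.0457 0.066 ]
top blue [241.9  178.43] 62.0 14 [0.5534 0.0449 0.066 ]
top brass [269.23 169.69] 23.0 23 [ 0.5784 -0.0406  0.09  ]
top ptr [230.27 169.87] 64.0 20 [0.5805 0.0818 0.066 ]
side green [299.98 219.25] 43.0 117 [ 0.5382 -0.1562  0.076 ]
side red [317.07 207.24] 108.0 102 [ 0.6044 -0.1559  0.068 ]
side yel [265.44 165.56] 80.0 17 [0.6007 0.0449 0.066 ]
side blue [252.67 173.75] 48.0 15 [0.552  0.0455 0.066 ]
side brass [280.76 181.14] 46.0 37 [ 0.5794 -0.0399  0.09  ]
side ptr [252.5  162.52] 54.0 23 [0.5799 0.0784 0.066 ]
```

View pics/top1m.png

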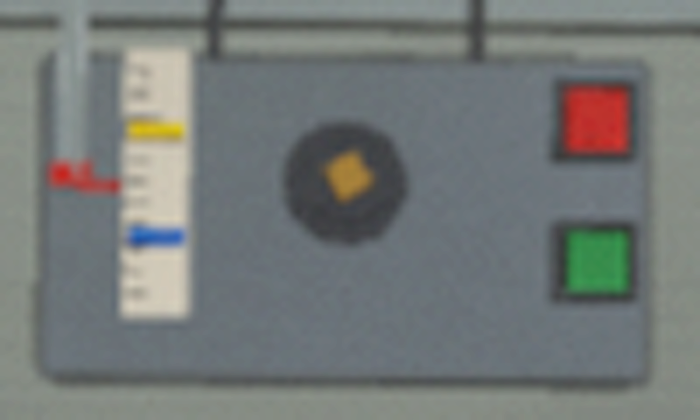

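View pics/top1c.png

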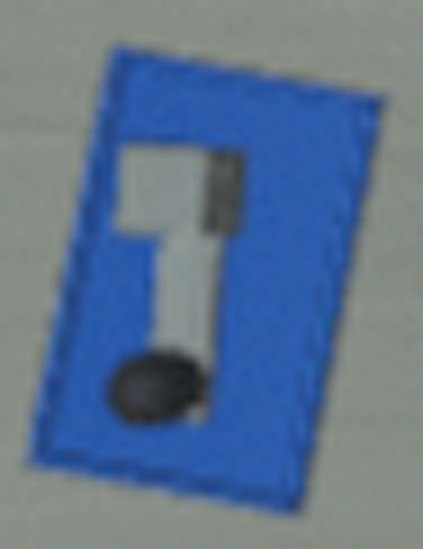

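View pics/side1c.png

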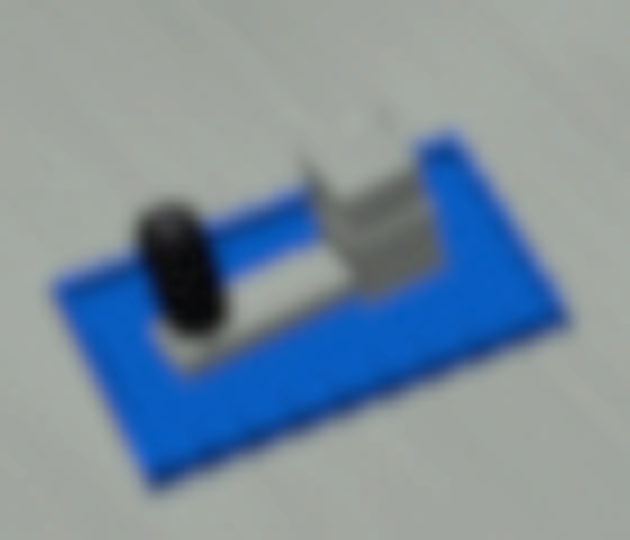

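View pics/side1m.png

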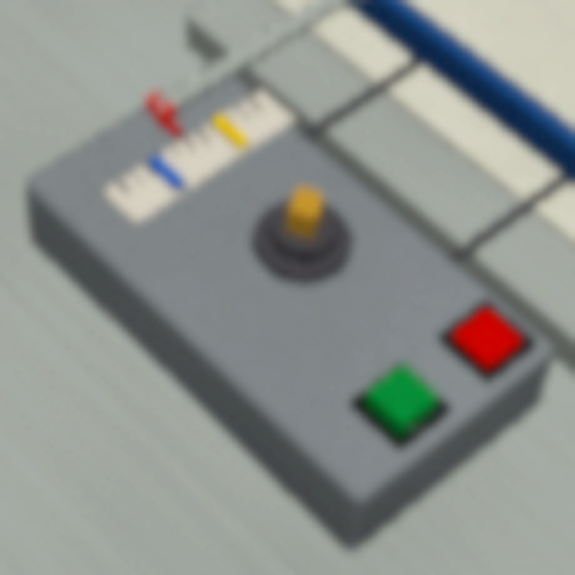

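```bash
cat > fit.py <<'E'
from h import *
from scipy.optimize import minimize
def box(x0,x1,y0,y1,z0,z1,taper=None):
    v=np.array([[x,y,z] for z in(z0,z1) for x,y in((x0,y0),(x1,y0),(x1,y1),(x0,y1))],float)
    if taper: v[4:,:2]*=taper
    F=[[4,5,6,7],[0,1,5,4],[1,2,6,5],[2,3,7,6],[3,0,4,7]]
    return [v[q] for q in F]
def cyl(cx,cy,r,z0,z1,n=20):
    a=np.arange(n)*2*np.pi/n;c=np.c_[cx+r*np.cos(a),cy+r*np.sin(a)]
    top=np.c_[c,np.full(n,z1)];bot=np.c_[c,np.full(n,z0)]
    return top,[np.array([bot[i],bot[(i+1)%n],top[(i+1)%n],top[i]]) for i in range(n)]
def xf(face,x,y,z,yaw):
    c,s=np.cos(yaw),np.sin(yaw);return face@np.array([[c,-s,0],[s,c,0],[0,0,1]]).T+[x,y,z]
def crank_faces(x,y,z,yaw,l0=10):
    out=[]
    arm=[(f,l) for f,l in zip(box(0,.070,-.011,.011,0,.012),[l0]+[l0+1]*4)]
    t,c=cyl(.07,0,.011,0,.012); arm+= [(t,l0)]+[(f,l0+1) for f in c]
    hub=[(f,l) for f,l in zip(box(-.016,.016,-.016,.016,0,.054),range(l0+2,l0+7))]
    t,c=cyl(.07,0,.013,.015,.061); kn=[(t,l0+7)]+[(f,l0+8) for f in c]
    return [[(xf(f,x,y,z,yaw),l) for f,l in p] for p in(arm,hub,kn)]
def camo(f):
    T=np.array(f["world_to_cam"]);return -T[:3,:3].T@T[:3,3]
def render(f,parts,bx,ss=6):
    x0,y0,x1,y1=bx;im=np.zeros(((y1-y0)*ss,(x1-x0)*ss),np.uint8);o=camo(f)
    for p in parts:
        for face,l in p:
            n=np.cross(face[1]-face[0],face[2]-face[1])
            if n@(o-face[0])<=0: continue
            uv=(proj(f,face)-[x0,y0]+.5)*ss-.5
            cv2.fillPoly(im,[np.round(uv*16).astype(np.int32)],int(l),shift=4)
    return im
def cost(f,img,parts,bx,sig=.7,ss=6,full=False):
    x0,y0,x1,y1=bx;L=render(f,parts,bx,ss);labs=np.unique(L);A=[]
    for l in labs:
        m=(L==l).astype(np.float32);m=cv2.GaussianBlur(m,(0,0),sig*ss)
        A.append(cv2.resize(m,(x1-x0,y1-y0),interpolation=cv2.INTER_AREA).ravel())
    A=np.array(A).T;Y=img[y0:y1,x0:x1].reshape(-1,3)
    AA=A.T@A+1e-2*np.eye(len(labs));X=np.linalg.solve(AA,A.T@Y);R=Y-A@X
    if full: return (A@X).reshape(y1-y0,x1-x0,3)
    return (R**2).mean()
def fit(fun,x0,step):
    best=None
    for k in range(3):
        S=np.vstack([x0]+[np.array(x0)+np.eye(len(x0))[i]*step[i]*(1 if k%2==0 else -1) for i in range(len(x0))])
        r=minimize(fun,x0,method="Nelder-Mead",options=dict(initial_simplex=S,maxfev=500,xatol=1e-4,fatol=1e-3))
        if best is None or r.fun<best.fun: best=r
        x0=best.x; step=np.array(step)/2
    return best
def show(img,model,bx,name,s=8):
    x0,y0,x1,y1=bx;a=np.hstack([img[y0:y1,x0:x1],model]).clip(0,255).astype(np.uint8)[:,:,::-1]
    cv2.imwrite("pics/"+name,cv2.convertScaleAbs(cv2.resize(a,None,fx=s,fy=s,interpolation=cv2.INTER_CUBIC),alpha=1.5))
def tray_faces(x,y,yaw):
    P=[]
    P.append([(f,1+i) for i,f in enumerate(box(-.0775,.0775,-.05,.05,0,.014))])
    P[0][0]=(P[0][0][0],6)
    fl=[(np.array([[-.0725,-.045,.005],[.0725,-.045,.005],[.0725,.045,.005],[-.0725,.045,.005]]),7)]
    return [[(xf(f,x,y,0,yaw),l) for f,l in p] for p in P+[fl]]
E
cat > a.py <<'E'
from fit import *
BX={"top":(132,192,184,258),"side":(120,120,200,190)}
g={}
for n in("top","side"):
    f=cam(n);img=np.load(n+"_avg.npy");bx=BX[n]
    def parts(p): return tray_faces(p[0],p[1],p[2])+crank_faces(p[3],p[4],.005,p[5])
    fun=lambda p:cost(f,img,parts(p),bx,ss=4)
    r=fit(fun,[.394,.31,-1.57-.17+np.pi/1*0,.425,.312,np.pi+.0],[.006,.006,.08,.006,.006,.08])
    print(n,r.fun,r.x.round(4),np.degrees(r.x[[2,5]]).round(1))
    show(img,cost(f,img,parts(r.x),bx,full=True),bx,n+"_fit.png",7 if n=="top" else 5)
E
python3 a.py
```

```text
top 266.13418495382933 [ 0.4197  0.2908 -1.7676  0.4341  0.3249  3.016 ] [-101.3  172.8]
side 230.74322964358439 [ 0.3815  0.3359 -1.5538  0.4476  0.285   2.9038] [-89.  166.4]
```

```bash
sed -i 's/-1.57-.17+np.pi\/1\*0/-.17/' a.py; python3 a.py
```

```text
top 9.814851411049922 [ 0.4039  0.3229 -0.1835  0.4353  0.3263  3.071 ] [-10.5 176. ]
side 23.71236463190894 [ 0.4007  0.3229 -0.1955  0.4332  0.3207  2.8878] [-11.2 165.5]
```

View pics/top_fit.png

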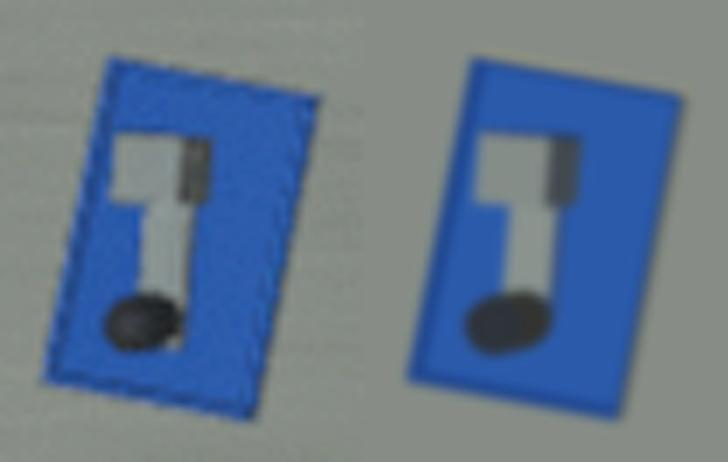

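View pics/side_fit.png

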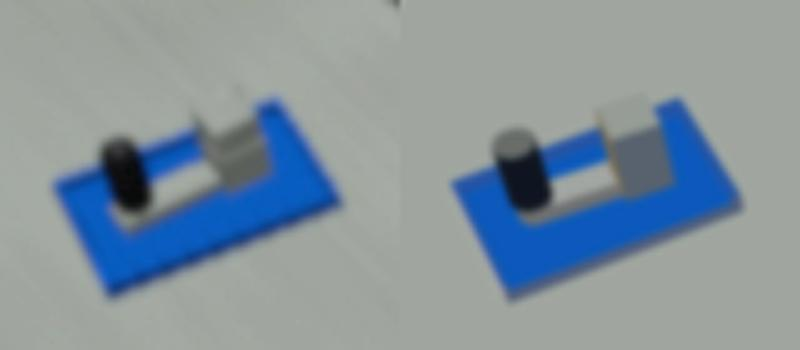

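```bash
sed -i 's/box(0,.070,-.011/box(0,.081,-.011/; s/^    t,c=cyl(.07,0,.011,0,.012); arm.*$//; s/kn=\[(t,l0+7)\]/kn=[(t,l0+8)]/; s/cyl(.07,0,.013,.015,.061)/cyl(.07,0,.0125,.015,.061)/' fit.py
sed -i 's/np.pi+.0\]/np.pi]/' a.py; python3 a.py
```

```text
top 8.286994381292262 [ 0.4037  0.3229 -0.1858  0.4352  0.3268  3.0684] [-10.6 175.8]
side 15.714245278553316 [ 0.4014  0.3256 -0.1915  0.4346  0.3274  3.083 ] [-11.  176.6]
```

View pics/side_fit.png

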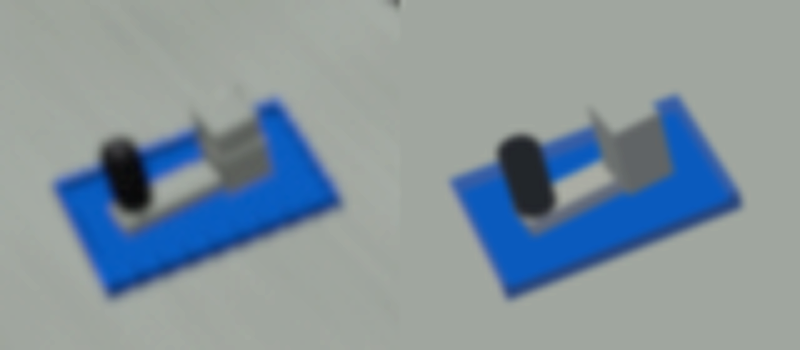

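View pics/top_fit.png

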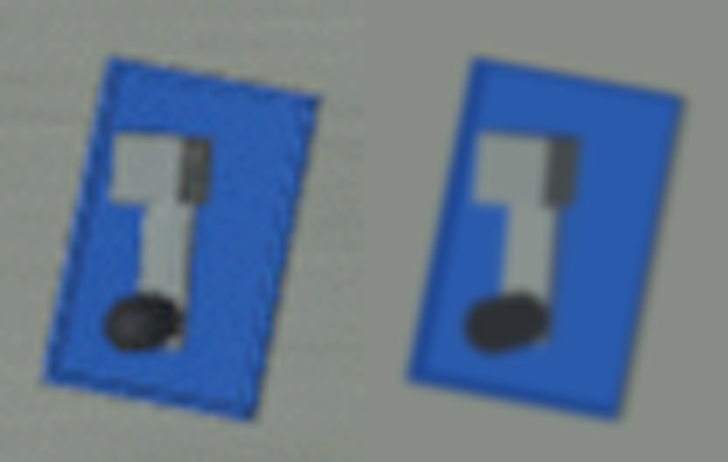

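```bash
python3 - <<'E'
import numpy as np,cv2
a=[]
for n,(x0,y0,x1,y1) in dict(top=(255,155,285,185),side=(263,172,297,202)).items():
    i=np.load(n+"_avg.npy")[y0:y1,x0:x1].clip(0,255).astype(np.uint8)[:,:,::-1]
    a.append(cv2.resize(cv2.convertScaleAbs(i,alpha=1.8),(390,390),interpolation=cv2.INTER_CUBIC))
cv2.imwrite("pics/sp.png",np.hstack(a))
E
```

```text
(no output)
```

View pics/sp.png

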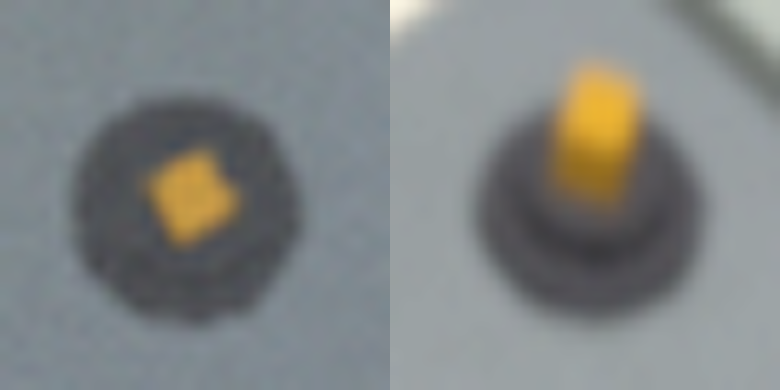

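```bash
cat > b.py <<'E'
from fit import *
BX={"top":(256,156,284,184),"side":(265,172,295,202)}
fr={n:cam(n) for n in BX};im={n:np.load(n+"_avg.npy") for n in BX}
def parts(x,y,yaw,r1,h1,r2,zf,tp):
    t,c=cyl(0,0,r1,.06,.06+h1,32);P=[[(t,1)]+[(q,2) for q in c]]
    t,c=cyl(0,0,r2,.06+h1,zf,32);P.append([(t,3)]+[(q,4) for q in c])
    P.append([(q,l) for q,l in zip(box(-.008,.008,-.008,.008,zf,zf+.018),range(5,10))])
    P.append([(q,l) for q,l in zip(box(-.008,.008,-.008,.008,zf+.018,zf+.026,tp),range(10,15))])
    return [[(xf(f,x,y,0,yaw),l) for f,l in p] for p in P]
def fun(p,full=False):
    x,y,yaw,r1,h1,r2,zf,tp,dx,dy=p
    if h1<.001 or zf<.061+h1 or tp>1 or tp<.3 or r2>r1: return 1e4
    c=0
    for n,s in(("top",1),("side",-1)):
        P=parts(x+s*dx,y+s*dy,yaw,r1,h1,r2,zf,tp)
        if full: show(im[n],cost(fr[n],im[n],P,BX[n],full=True),BX[n],n+"_sp.png",12)
        c+=cost(fr[n],im[n],P,BX[n])
    return c+((dx/.001)**2+(dy/.001)**2)*.3
for y0 in(.4,.7):
    r=fit(fun,[.576,-.041,y0,.026,.006,.02,.072,.7,0,0],[.003,.003,.3,.003,.002,-.003,.003,.1,.001,.001])
    r=fit(fun,r.x,[.002,.002,.2,.002,.002,-.002,.002,.1,.001,.001])
    print(r.fun,r.x.round(4),np.degrees(r.x[2]))
fun(r.x,True)
E
python3 b.py
```

```text
18.43039473256465 [ 5.785e-01 -4.010e-02  5.007e-01  2.780e-02  3.700e-03  1.780e-02
  7.560e-02  6.394e-01 -2.000e-04 -0.000e+00] 28.689985168431523
18.480151297051748 [ 5.784e-01 -4.030e-02  4.902e-01  2.750e-02  4.500e-03  1.750e-02
  7.590e-02  6.597e-01  1.000e-04  0.000e+00] 28.08408184178067
```

```bash
python3 - <<'E'
import cv2,numpy as np
a=cv2.imread("pics/top_sp.png");b=cv2.imread("pics/side_sp.png");w=max(a.shape[1],b.shape[1])
cv2.imwrite("pics/spfit.png",cv2.resize(np.vstack([cv2.copyMakeBorder(i,0,0,0,w-i.shape[1],0) for i in(a,b)]),None,fx=.8,fy=.8))
E
```

```text
(no output)
```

View pics/spfit.png

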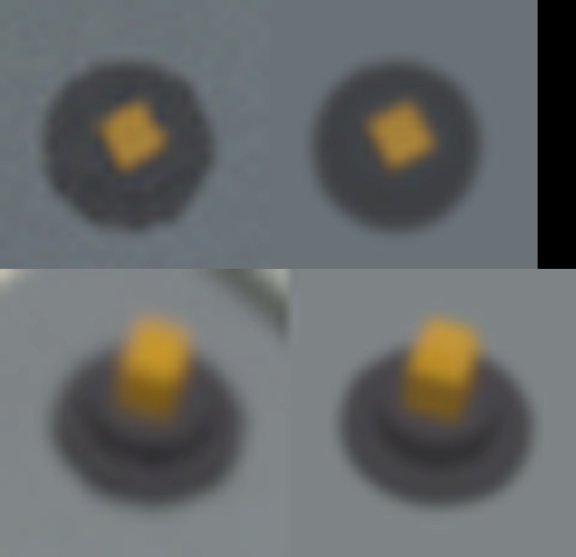

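```bash
cat > mv.py <<'E'
import sys,numpy as np
from station import manip
from scipy.spatial.transform import Rotation as Ro
s=manip.read_state()
q=s["orientation"];R=Ro.from_quat([q[1],q[2],q[3],q[0]])
p=s["tool_pos"];yh=np.degrees(np.arctan2(*R.apply([0,1,0])[1::-1]))
print("t",round(s["t"],2),"pos",p.round(4),"jaw",yh.round(2),"F",s["ft_force"].round(1),"open",round(s["opening"],4),"q7",s["qpos"].round(2))
# args: x y z jaw [x y z jaw ...]
a=[float(v) for v in sys.argv[1:]]
for i in range(0,len(a),4):
    h=np.radians(a[i+3]);y=np.array([np.cos(h),np.sin(h),0]);z=np.array([0,0,-1.]);x=np.cross(y,z)
    Rt=Ro.from_matrix(np.c_[x,y,z])
    d=R.inv().apply(np.array(a[i:i+3])-p)*100; rv=np.degrees((R.inv()*Rt).as_rotvec())
    print(d.round(2),rv.round(1))
E
python3 mv.py .435 .327 .13 86 .435 .327 .03 86
```

```text
t 2.4 pos [0.2566 0.5972 0.2267] jaw 66.75 F [-1.   0.1  0.1] open 0.0918 q7 [-0.9   0.5  -0.43  1.55  0.22  1.14 -0.21]
[-27.06 -17.78   9.67] [  0.   -0.  -19.3]
[-27.06 -17.78  19.67] [  0.   -0.  -19.3]
```

play_rows(
  steps=[-27.06, -17.78, 9.67, 0, 0, -19.3, 8, -27.06, -17.78, 9.67, 0, 0, -19.3, 8, -27.06, -17.78, 9.67, 0, 0, -19.3, 8, -27.06, -17.78, 9.67, 0, 0, -19.3, 8, -27.06, -17.78, 9.67, 0, 0, -19.3, 8, -27.06, -17.78, 9.67, 0, 0, -19.3, 8, -27.06, -17.78, 9.67, 0, 0, -19.3, 8, -27.06, -17.78, 9.67, 0, 0, -19.3, 8, -27.06, -17.78, 9.67, 0, 0, -19.3, 8],
  squeeze=20,
)

```text
t: 3.3
tool_pos: [0.4356, 0.3261, 0.1299]
orientation: [-0.0, 0.036, 0.999, -0.0]
ft_force: [-1.3, 0.3, -0.2]
opening: 0.0799
```

```bash
python3 mv.py .435 .327 .03 86
```

```text
t 3.3 pos [0.4356 0.3261 0.1299] jaw 85.89 F [-1.3  0.3 -0.2] open 0.0799 q7 [-0.35  0.43 -0.42  1.9   0.23  0.85  0.61]
[0.06 0.09 9.99] [-0.  -0.  -0.1]
```

play_rows(
  steps=[0, 0.1, 4, 0, 0, -0.3, 7, 0, 0.1, 8, 0, 0, -0.3, 7, 0, 0.1, 10, 0, 0, -0.3, 7, 0, 0.1, 10, 0, 0, -0.3, 7, 0, 0.1, 10, 0, 0, -0.3, 2.5, 0, 0.1, 10, 0, 0, -0.3, 2.5, 0, 0.1, 10, 0, 0, -0.3, 2.5, 0, 0.1, 10, 0, 0, -0.3, 2.5, 0, 0.1, 10, 0, 0, -0.3, 2.5, 0, 0.1, 10, 0, 0, -0.3, 2.5],
  squeeze=20,
)

```text
t: 4.3
tool_pos: [0.4355, 0.3283, 0.0306]
orientation: [0.0, 0.032, 0.999, 0.0]
ft_force: [-0.2, 0.5, 5.4]
opening: 0.0319
```

```bash
python3 mv.py .435 .327 .18 86; cat > look.py <<'E'
from fit import *
import sys
def avg(n,k=2):
    fs=[cam(n) for _ in range(k)];return fs[0],np.mean([f["img"].astype(float) for f in fs],0)
def crop(img,bx,name,s):
    x0,y0,x1,y1=bx;i=img[y0:y1,x0:x1].clip(0,255).astype(np.uint8)[:,:,::-1]
    cv2.imwrite("pics/"+name,cv2.convertScaleAbs(cv2.resize(i,None,fx=s,fy=s,interpolation=cv2.INTER_CUBIC),alpha=1.5))
E
```

```text
t 4.3 pos [0.4355 0.3283 0.0306] jaw 86.34 F [-0.2  0.5  5.4] open 0.0319 q7 [-0.41  0.59 -0.36  1.95  0.32  0.66  0.54]
[  0.03  -0.12 -14.94] [0.  0.  0.3]
```

play_rows(
  steps=[0, 0, -3, 0, 0, 0, 2.5, 0, 0, -7, 0, 0, 0, 2.5, 0, 0, -11, 0, 0, 0, 2.5, 0, 0, -14, 0, 0, 0, 2.5, 0, 0, -14, 0, 0, 0, 2.5],
  squeeze=35,
)

```text
t: 4.8
tool_pos: [0.4373, 0.3299, 0.1742]
orientation: [0.003, 0.032, 0.999, 0.002]
ft_force: [0.5, 0.6, -3.9]
opening: 0.0319
```

```bash
python3 mv.py .5785 -.0395 .16 118.4  .5785 -.0395 .142 118.4; python3 - <<'E'
from look import *
f,i=avg("side",1);crop(i,(60,60,330,230),"lift.png",2.9)
E
```

```text
t 4.8 pos [0.4373 0.3299 0.1742] jaw 86.34 F [ 0.5  0.6 -3.9] open 0.0319 q7 [-0.33  0.38 -0.44  1.87  0.2   0.93  0.64]
[-16.44 -35.97   1.35] [  0.2   0.4 -32.1]
[-16.43 -35.98   3.15] [  0.2   0.4 -32.1]
```

View pics/lift.png

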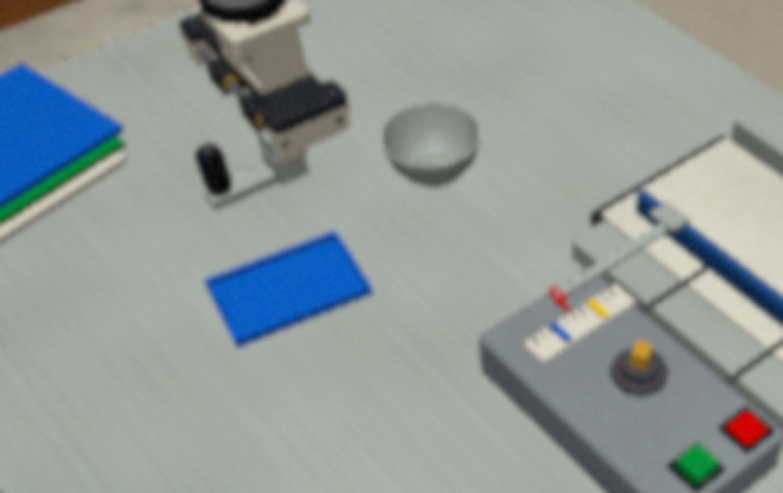

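play_rows(
  steps=[-16.4, -36, 1, 0, 0, -32, 2.5, -16.4, -36, 1, 0, 0, -32, 2.5, -16.4, -36, 1, 0, 0, -32, 2.5, -16.4, -36, 1, 0, 0, -32, 2.5, -16.4, -36, 1, 0, 0, -32, 2.5, -16.4, -36, 1, 0, 0, -32, 2.5, -16.4, -36, 1, 0, 0, -32, 2.5, -16.4, -36, 1, 0, 0, -32, 2.5, -16.4, -36, 1, 0, 0, -32, 2.5, -16.4, -36, 1, 0, 0, -32, 2.5, -16.4, -36, 1, 0, 0, -32, 2.5, -16.4, -36, 1, 0, 0, -32, 2.5],
)

```text
t: 6.05
tool_pos: [0.5747, -0.0393, 0.159]
orientation: [-0.001, -0.246, 0.969, 0.001]
ft_force: [-0.5, -0.6, -3.5]
opening: 0.0319
```

```bash
python3 mv.py .5785 -.0402 .142 118.4; python3 - <<'E'
from look import *
for n,bx in (("side",(210,110,350,230)),("top",(220,140,320,210))):
    f,i=avg(n,2);crop(i,bx,n+"_hov.png",5.5); np.save(n+"_hov.npy",i)
E
```

```text
t 6.05 pos [ 0.5747 -0.0393  0.159 ] jaw 118.52 F [-0.5 -0.6 -3.5] open 0.0319 q7 [ 0.35  0.45 -0.41  1.8   0.21  0.94  1.91]
[-0.29 -0.27  1.7 ] [ 0.1 -0.1  0.1]
```

View pics/side_hov.png

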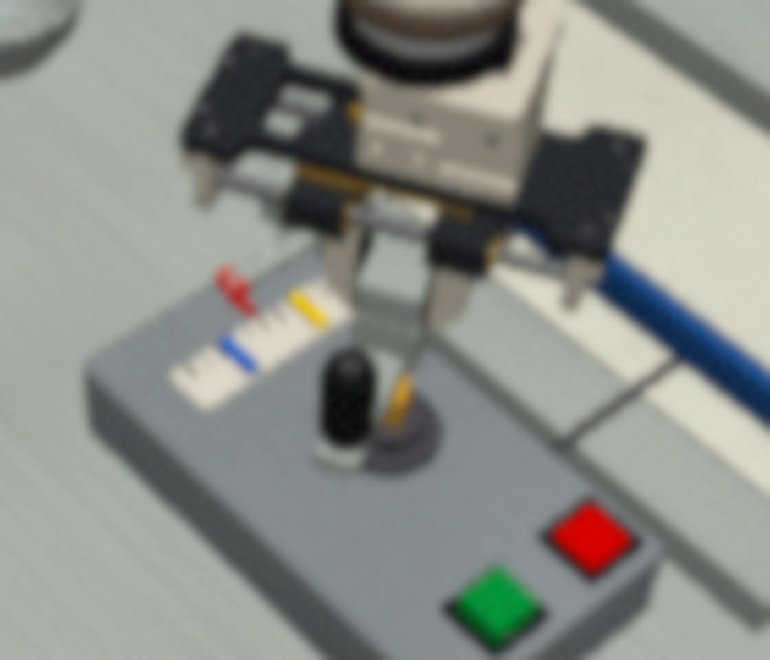

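View pics/top_hov.png

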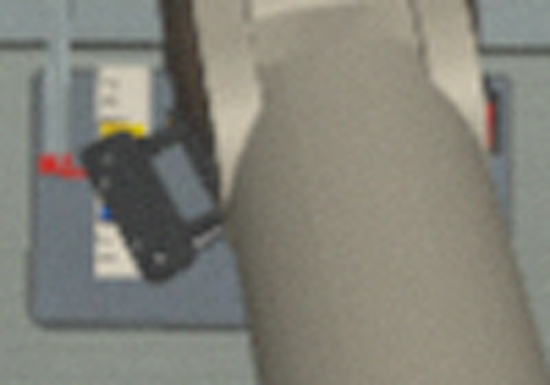

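```bash
cat > ov.py <<'E'
from look import *
def overlay(n,img,f,faces,bx,name,s):
    x0,y0,x1,y1=bx;i=img[y0:y1,x0:x1].clip(0,255).astype(np.uint8)[:,:,::-1]
    i=cv2.convertScaleAbs(cv2.resize(i,None,fx=s,fy=s,interpolation=cv2.INTER_CUBIC),alpha=1.5);o=camo(f)
    for fc,l in faces:
        if np.cross(fc[1]-fc[0],fc[2]-fc[1])@(o-fc[0])<=0: continue
        uv=((proj(f,fc)-[x0,y0]+.5)*s).astype(int); cv2.polylines(i,[uv],True,(0,255,255) if l<18 else (255,0,255),1)
    cv2.imwrite("pics/"+name,i)
E
python3 - <<'E'
from ov import *
f=cam("side");i=np.load("side_hov.npy")
P=crank_faces(.5747,-.0393,.1334,np.radians(208.4))
overlay("side",i,f,[x for p in P for x in p],(255,130,310,205),"ov.png",10)
E
```

```text
(no output)
```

View pics/ov.png

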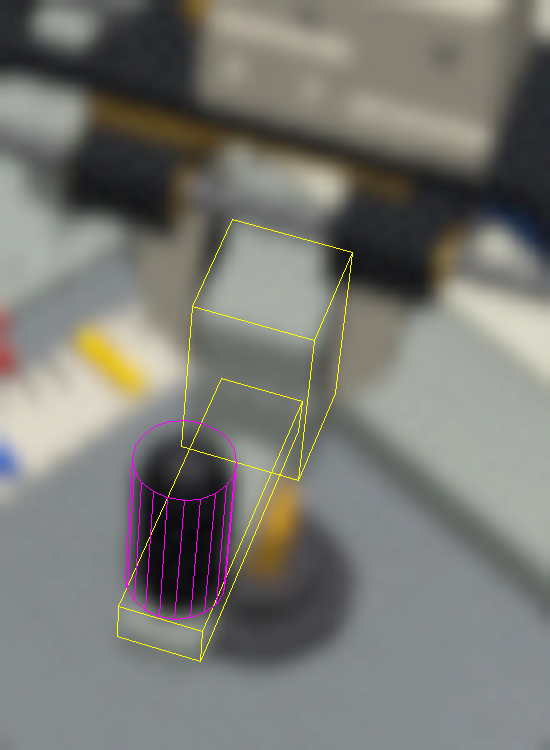

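play_rows(
  steps=[-0.29, -0.27, 1.0, 0, 0, 0, 2.5, -0.29, -0.27, 2.2, 0, 0, 0, 2.5, -0.29, -0.27, 2.2, 0, 0, 0, 2.5, -0.29, -0.27, 2.2, 0, 0, 0, 2.5],
)

```text
t: 6.7
tool_pos: [0.5789, -0.0426, 0.137]
orientation: [-0.001, -0.245, 0.97, 0.0]
ft_force: [0.5, 0.5, -3.0]
opening: 0.0315
```

```bash
python3 mv.py .5785 -.0402 .102 118.4; python3 - <<'E'
from ov import *
s=manip.read_state();p=s["tool_pos"]
f,i=avg("side",2)
P=crank_faces(p[0],p[1],p[2]-.0256,np.radians(208.4))
overlay("side",i,f,[x for p in P for x in p],(255,130,310,205),"ov2.png",10)
E
```

```text
t 6.7 pos [ 0.5789 -0.0426  0.137 ] jaw 118.35 F [ 0.5  0.5 -3. ] open 0.0315 q7 [ 0.34  0.48 -0.4   1.81  0.23  0.9   1.9 ]
[-0.09  0.23  3.5 ] [ 0.1 -0.1 -0.1]
```

View pics/ov2.png

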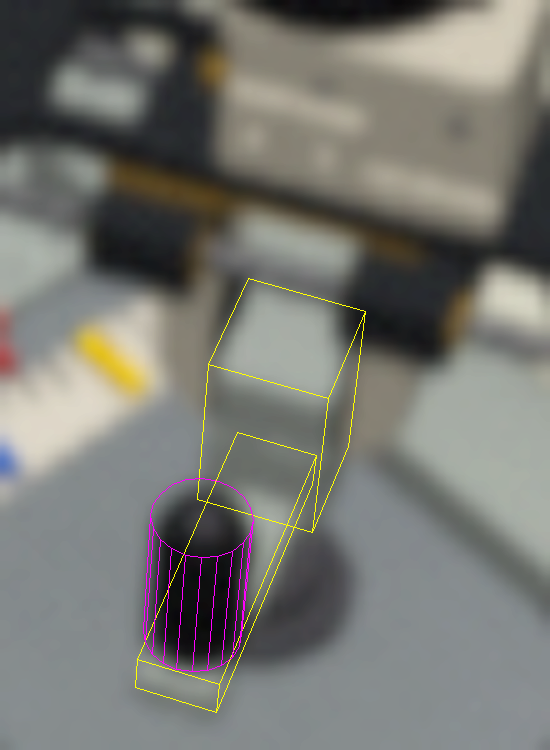

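play_rows(
  steps=[0, 0.1, 0.3, 0, 0, 0, 2.5, 0, 0.1, 0.3, 0, 0, 0, 2.5],
)

```text
t: 7.0
tool_pos: [0.579, -0.0416, 0.1349]
orientation: [-0.0, -0.245, 0.97, 0.0]
ft_force: [0.1, 0.2, -3.4]
opening: 0.0317
```

```bash
python3 mv.py .5785 -.0402 .102 118.4;python3 -c "
from h import *
for _ in range(3): cam('side'); s=manip.read_state();print(s['t'],s['tool_pos'].round(4))"
```

```text
t 7.0 pos [ 0.579  -0.0416  0.1349] jaw 118.36 F [ 0.1  0.2 -3.4] open 0.0317 q7 [ 0.34  0.48 -0.4   1.81  0.23  0.9   1.9 ]
[-0.02  0.14  3.29] [ 0. -0. -0.]
7.05 [ 0.5791 -0.0417  0.135 ]
7.1 [ 0.5792 -0.0417  0.1351]
7.15 [ 0.5792 -0.0418  0.1351]
```

play_rows(
  steps=[-0.05, 0.15, 0.8, 0, 0, 0, 2.5, -0.05, 0.15, 1.2, 0, 0, 0, 2.5, -0.05, 0.15, 1.5, 0, 0, 0, 2.5, -0.05, 0.15, 1.8, 0, 0, 0, 2.5, -0.05, 0.15, 2.0, 0, 0, 0, 2.5, -0.05, 0.15, 2.0, 0, 0, 0, 2.5],
)

```text
t: 7.75
tool_pos: [0.5786, -0.04, 0.1146]
orientation: [-0.0, -0.245, 0.97, 0.0]
ft_force: [0.2, 0.4, -4.1]
opening: 0.0318
```

```bash
python3 mv.py .5785 -.0402 .102 118.4
```

```text
t 7.75 pos [ 0.5786 -0.04    0.1146] jaw 118.36 F [ 0.2  0.4 -4.1] open 0.0318 q7 [ 0.33  0.51 -0.39  1.82  0.25  0.86  1.88]
[ 0.02 -0.01  1.26] [ 0. -0. -0.]
```

play_rows(
  steps=[0, 0, 0.6, 0, 0, 0, 2.5, 0, 0, 1.0, 0, 0, 0, 2.5, 0, 0, 1.2, 0, 0, 0, 2.5, 0, 0, 1.3, 0, 0, 0, 2.5, 0, 0, 1.4, 0, 0, 0, 2.5, 0, 0, 1.4, 0, 0, 0, 2.5],
)

```text
t: 8.35
tool_pos: [0.5789, -0.0399, 0.1035]
orientation: [-0.0, -0.245, 0.97, -0.0]
ft_force: [-8.6, 2.0, 18.1]
opening: 0.0321
```

```bash
python3 mv.py .5785 -.0402 .102 118.4
```

```text
t 8.35 pos [ 0.5789 -0.0399  0.1035] jaw 118.36 F [-8.6  2.  18.1] open 0.0321 q7 [ 0.32  0.52 -0.39  1.83  0.26  0.84  1.88]
[ 0.05 -0.01  0.15] [-0. -0. -0.]
```

play_rows(
  steps=[0, 0, 0, 0, 0, 0, 5, 0, 0, 0, 0, 0, 0, 5, 0, 0, 0, 0, 0, 0, 5],
)

```text
t: 8.65
tool_pos: [0.5793, -0.0407, 0.1011]
orientation: [0.0, -0.245, 0.97, -0.0]
ft_force: [0.2, 0.4, 0.5]
opening: 0.0487
```

```bash
python3 mv.py .5785 -.0402 .102 118.4;python3 - <<'E'
from ov import *
f,i=avg("side",2)
P=crank_faces(.5785,-.0402,.0765,np.radians(208.4))
overlay("side",i,f,[x for p in P for x in p],(250,140,310,215),"ov3.png",10)
E
```

```text
t 8.65 pos [ 0.5793 -0.0407  0.1011] jaw 118.33 F [0.2 0.4 0.5] open 0.0487 q7 [ 0.32  0.53 -0.38  1.83  0.26  0.83  1.88]
[ 0.05  0.08 -0.09] [-0.   0.  -0.1]
```

View pics/ov3.png

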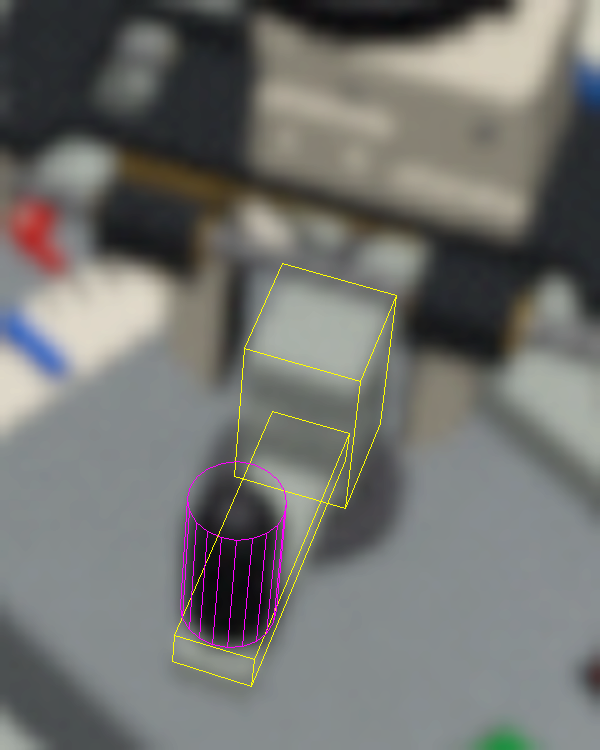

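play_rows(
  steps=[0, 0, -3, 0, 0, 0, 6, 0, 0, -6, 0, 0, 0, 6, 0, 0, -6.5, 0, 0, 0, 6, 0, 0, -6.5, 0, 0, 0, 6],
)

```text
t: 9.15
tool_pos: [0.5798, -0.0404, 0.167]
orientation: [0.001, -0.245, 0.97, -0.001]
ft_force: [0.4, -0.5, 0.2]
opening: 0.06
```

```bash
python3 mv.py .5169 -.0735 .165 118.4 .5169 -.0735 .0995 118.4; python3 - <<'E'
from ov import *
a=[]
for n,(x0,y0,x1,y1) in dict(top=(224,155,252,190),side=(236,148,278,188)).items():
    i=np.load(n+"_avg.npy")[y0:y1,x0:x1].clip(0,255).astype(np.uint8)[:,:,::-1]
    cv2.imwrite(f"pics/{n}_ptr.png",cv2.resize(cv2.convertScaleAbs(i,alpha=1.5),None,fx=14,fy=14,interpolation=cv2.INTER_CUBIC))
E
```

```text
t 9.15 pos [ 0.5798 -0.0404  0.167 ] jaw 118.33 F [ 0.4 -0.5  0.2] open 0.06 q7 [ 0.35  0.44 -0.41  1.79  0.21  0.95  1.91]
[7.11 0.08 0.19] [-0.1  0.1 -0.1]
[7.12 0.09 6.74] [-0.1  0.1 -0.1]
```

View pics/top_ptr.png

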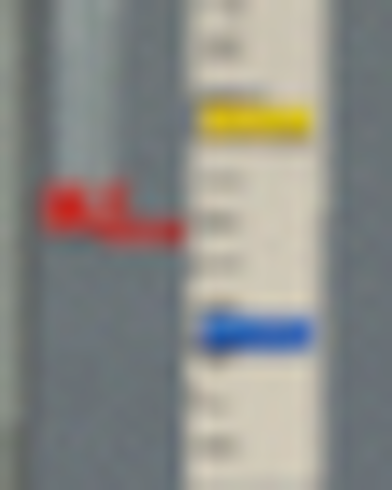

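View pics/side_ptr.png

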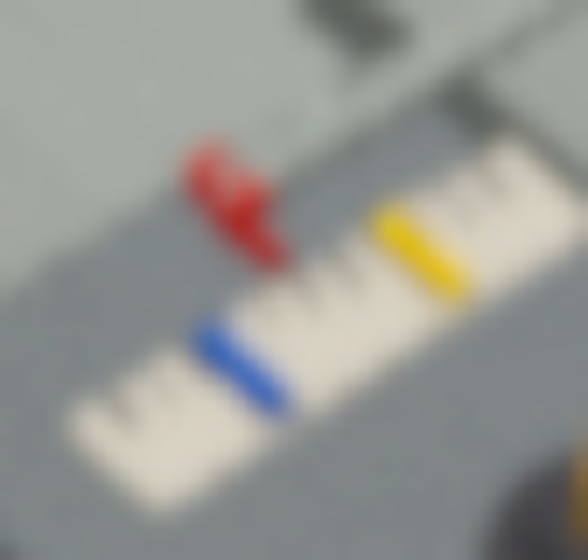

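play_rows(
  steps=[3.5, 0, 0, 0, 0, 0, 6, 7.1, 0.1, 0.2, 0, 0, 0, 6, 7.1, 0.1, 2.5, 0, 0, 0, 6, 7.1, 0.1, 5, 0, 0, 0, 6, 7.1, 0.1, 6.7, 0, 0, 0, 6, 7.1, 0.1, 6.7, 0, 0, 0, 6],
  squeeze=20,
)

```text
t: 9.75
tool_pos: [0.5126, -0.0728, 0.0955]
orientation: [-0.003, -0.245, 0.97, 0.002]
ft_force: [-1.3, -0.3, 0.1]
opening: 0.0599
```

```bash
python3 mv.py .5169 -.0735 .0995 118.4; python3 - <<'E'
from ov import *
f=cam("top");print(ray(f,(236.57,171),.066),ray(f,(241.93,163.2),.066))
f=cam("side");print(ray(f,(255.64,166.43),.066),ray(f,(265.5,165.7),.066))
s=manip.read_state()
i=f["img"].astype(float)
P=crank_faces(.5785,-.0402,.0765,np.radians(208.4))
overlay("side",i,f,[x for p in P for x in p],(245,140,305,215),"ov4.png",10)
E
```

```text
t 9.75 pos [ 0.5126 -0.0728  0.0955] jaw 118.35 F [-1.3 -0.3  0.1] open 0.0599 q7 [ 0.41  0.45 -0.39  1.98  0.24  0.77  1.95]
[-0.35 -0.26 -0.41] [ 0.3 -0.3 -0.1]
[0.5769239  0.06187701 0.066     ] [0.60179694 0.04502085 0.066     ]
[0.57681686 0.06093297 0.066     ] [0.60046121 0.04438725 0.066     ]
```

View pics/ov4.png

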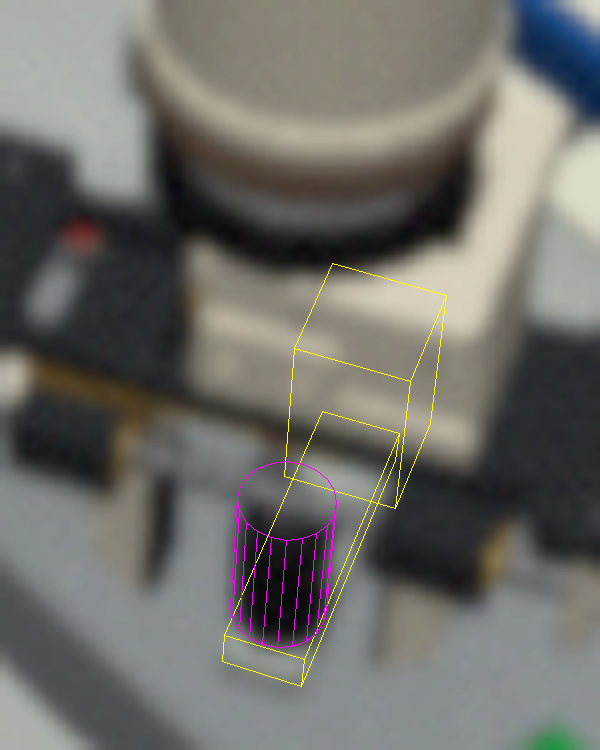

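play_rows(
  steps=[0, 0, 0, 0, 0, 0, 6, 0, 0, 0, 0, 0, 0, 6],
)

```text
t: 10.05
tool_pos: [0.5167, -0.0731, 0.0998]
orientation: [0.001, -0.245, 0.97, -0.0]
ft_force: [-0.1, -1.0, -0.2]
opening: 0.0602
```

```bash
python3 mv.py .5169 -.0735 .0995 118.4
```

```text
t 10.05 pos [ 0.5167 -0.0731  0.0998] jaw 118.36 F [-0.1 -1.  -0.2] open 0.0602 q7 [ 0.41  0.44 -0.39  1.98  0.24  0.77  1.95]
[ 0.   -0.05  0.03] [-0.1  0.1 -0. ]
```

play_rows(
  steps=[0, 0, 0, 0, 0, 0, 2.2, 0, 0, 0, 0, 0, 0, 2.2, 0, 0, 0, 0, 0, 0, 2.2, 0, 0, 0, 0, 0, 0, 2.2, 0, 0, 0, 0, 0, 0, 2.2],
)

```text
t: 10.55
tool_pos: [0.516, -0.0731, 0.0991]
orientation: [0.0, -0.245, 0.97, -0.0]
ft_force: [0.6, -0.6, 0.7]
opening: 0.0255
```

```bash
cat > circ.py <<'E'
import sys,numpy as np
from station import manip
from scipy.spatial.transform import Rotation as Ro
s=manip.read_state();q=s["orientation"];R=Ro.from_quat([q[1],q[2],q[3],q[0]]);p=s["tool_pos"]
C=np.array([.5785,-.0402]);th=np.degrees(np.arctan2(*(p[:2]-C)[::-1]))%360
print("t",s["t"],p.round(4),"r",np.linalg.norm(p[:2]-C).round(4),"th",th.round(1),"F",s["ft_force"].round(1),"T",s["torque"].round(2),"open",s["opening"].round(4),"q",s["qpos"].round(2))
th0=float(sys.argv[1]) ;st=float(sys.argv[2]);n=int(sys.argv[3])
P=lambda t:np.r_[C+.07*np.array([np.cos(np.radians(t)),np.sin(np.radians(t))]),0]
for k in range(1,n+1):
    d=R.inv().apply(P(th0-st*k)-P(th0))*100;print(f"{d[0]:.2f}, {d[1]:.2f}, 0, 0, 0, 0, 2.2,",end=" ")
print()
E
python3 circ.py 208.4 7 10
```

```text
Traceback (most recent call last):
  File "circ.py", line 6, in <module>
    print("t",s["t"],p.round(4),"r",np.linalg.norm(p[:2]-C).round(4),"th",th.round(1),"F",s["ft_force"].round(1),"T",s["torque"].round(2),"open",s["opening"].round(4),"q",s["qpos"].round(2))
                                                                                                                                                 ^^^^^^^^^^^^^^^^^^
AttributeError: 'float' object has no attribute 'round'
```

```bash
sed -i 's/s\["opening"\].round(4)/round(s["opening"],4)/' circ.py; python3 circ.py 208.4 7 10
```

```text
t 10.55 [ 0.516  -0.0731  0.0991] r 0.0706 th 207.8 F [ 0.6 -0.6  0.7] T [ 0.04 -0.03  0.06] open 0.0255 q [ 0.41  0.44 -0.39  1.98  0.24  0.77  1.95]
-0.05, 0.85, 0, 0, 0, 0, 2.2, -0.21, 1.69, 0, 0, 0, 0, 2.2, -0.46, 2.51, 0, 0, 0, 0, 2.2, -0.82, 3.29, 0, 0, 0, 0, 2.2, -1.26, 4.02, 0, 0, 0, 0, 2.2, -1.79, 4.69, 0, 0, 0, 0, 2.2, -2.40, 5.28, 0, 0, 0, 0, 2.2, -3.08, 5.81, 0, 0, 0, 0, 2.2, -3.82, 6.24, 0, 0, 0, 0, 2.2, -4.60, 6.58, 0, 0, 0, 0, 2.2,
```

play_rows(
  steps=[-0.05, 0.85, 0, 0, 0, 0, 2.2, -0.21, 1.69, 0, 0, 0, 0, 2.2, -0.46, 2.51, 0, 0, 0, 0, 2.2, -0.82, 3.29, 0, 0, 0, 0, 2.2, -1.26, 4.02, 0, 0, 0, 0, 2.2, -1.79, 4.69, 0, 0, 0, 0, 2.2, -2.4, 5.28, 0, 0, 0, 0, 2.2, -3.08, 5.81, 0, 0, 0, 0, 2.2, -3.08, 5.81, 0, 0, 0, 0, 2.2],
)

```text
t: 11.45
tool_pos: [0.5163, -0.0056, 0.0994]
orientation: [0.001, -0.246, 0.969, 0.0]
ft_force: [0.5, 0.1, 5.0]
opening: 0.0254
```

```bash
python3 circ.py 152.4 8 12;  python3 - <<'E'
from ov import *
f=cam("side");i=f["img"].astype(float);crop(i,(230,120,330,220),"turn1.png",6)
E
```

```text
t 11.45 [ 0.5163 -0.0056  0.0994] r 0.0712 th 150.9 F [0.5 0.1 5. ] T [-0.28 -0.38  0.01] open 0.0254 q [ 0.29  0.44 -0.41  1.99  0.24  0.76  1.81]
-0.85, 0.49, 0, 0, 0, 0, 2.2, -1.75, 0.85, 0, 0, 0, 0, 2.2, -2.70, 1.09, 0, 0, 0, 0, 2.2, -3.67, 1.19, 0, 0, 0, 0, 2.2, -4.65, 1.15, 0, 0, 0, 0, 2.2, -5.61, 0.98, 0, 0, 0, 0, 2.2, -6.54, 0.68, 0, 0, 0, 0, 2.2, -7.41, 0.25, 0, 0, 0, 0, 2.2, -8.22, -0.30, 0, 0, 0, 0, 2.2, -8.95, -0.95, 0, 0, 0, 0, 2.2, -9.58, -1.70, 0, 0, 0, 0, 2.2, -10.09, -2.53, 0, 0, 0, 0, 2.2,
```

View pics/turn1.png

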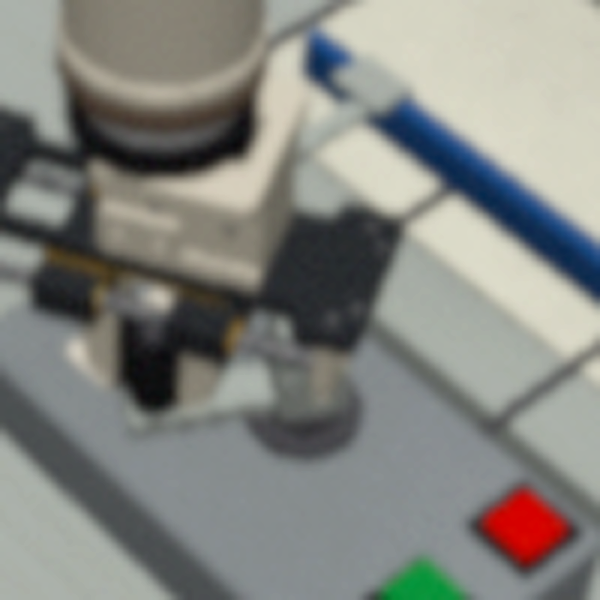

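play_rows(
  steps=[-0.85, 0.49, 0, 0, 0, 0, 2.2, -1.75, 0.85, 0, 0, 0, 0, 2.2, -2.7, 1.09, 0, 0, 0, 0, 2.2, -3.67, 1.19, 0, 0, 0, 0, 2.2, -4.65, 1.15, 0, 0, 0, 0, 2.2, -5.61, 0.98, 0, 0, 0, 0, 2.2, -6.54, 0.68, 0, 0, 0, 0, 2.2, -7.41, 0.25, 0, 0, 0, 0, 2.2, -8.22, -0.3, 0, 0, 0, 0, 2.2, -8.95, -0.95, 0, 0, 0, 0, 2.2, -9.58, -1.7, 0, 0, 0, 0, 2.2, -9.58, -1.7, 0, 0, 0, 0, 2.2],
)

```text
t: 12.7
tool_pos: [0.6088, 0.0253, 0.0994]
orientation: [0.001, -0.245, 0.969, 0.001]
ft_force: [1.4, 3.4, 5.1]
opening: 0.0254
```

```bash
python3 circ.py 64.4 8 12;  python3 - <<'E'
from ov import *
f=cam("side");i=f["img"].astype(float);crop(i,(230,120,330,220),"turn2.png",6)
E
```

```text
t 12.7 [0.6088 0.0253 0.0994] r 0.0722 th 65.1 F [1.4 3.4 5.1] T [ 0.41 -0.23  0.02] open 0.0254 q [ 0.21  0.57 -0.39  1.76  0.27  0.86  1.76]
-0.52, -0.83, 0, 0, 0, 0, 2.2, -0.92, -1.72, 0, 0, 0, 0, 2.2, -1.18, -2.66, 0, 0, 0, 0, 2.2, -1.32, -3.63, 0, 0, 0, 0, 2.2, -1.32, -4.60, 0, 0, 0, 0, 2.2, -1.19, -5.57, 0, 0, 0, 0, 2.2, -0.92, -6.51, 0, 0, 0, 0, 2.2, -0.52, -7.40, 0, 0, 0, 0, 2.2, -0.00, -8.23, 0, 0, 0, 0, 2.2, 0.63, -8.98, 0, 0, 0, 0, 2.2, 1.35, -9.63, 0, 0, 0, 0, 2.2, 2.16, -10.18, 0, 0, 0, 0, 2.2,
```

View pics/turn2.png

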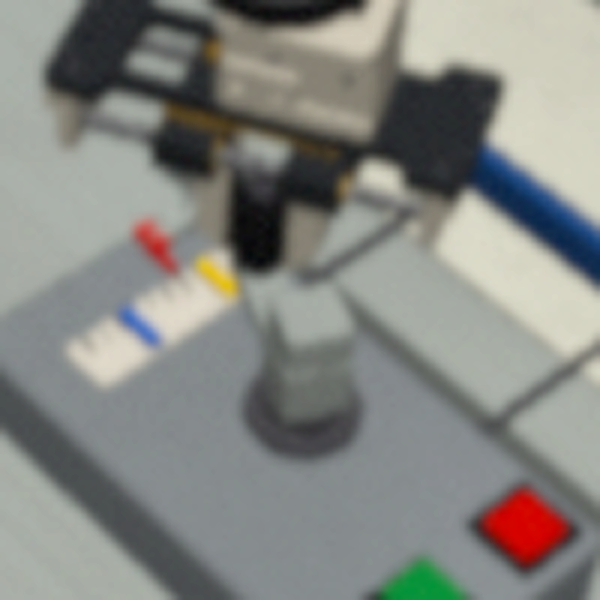

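play_rows(
  steps=[-0.52, -0.83, 0, 0, 0, 0, 2.2, -0.92, -1.72, 0, 0, 0, 0, 2.2, -1.18, -2.66, 0, 0, 0, 0, 2.2, -1.32, -3.63, 0, 0, 0, 0, 2.2, -1.32, -4.6, 0, 0, 0, 0, 2.2, -1.19, -5.57, 0, 0, 0, 0, 2.2, -0.92, -6.51, 0, 0, 0, 0, 2.2, -0.52, -7.4, 0, 0, 0, 0, 2.2, 0, -8.23, 0, 0, 0, 0, 2.2, 0.63, -8.98, 0, 0, 0, 0, 2.2, 1.35, -9.63, 0, 0, 0, 0, 2.2, 2.16, -10.18, 0, 0, 0, 0, 2.2],
)

```text
t: 13.95
tool_pos: [0.6389, -0.0757, 0.0999]
orientation: [0.002, -0.245, 0.97, 0.001]
ft_force: [3.2, 0.9, 6.7]
opening: 0.0258
```

```bash
python3 circ.py -31.6 5 8;  cat > ptr.py <<'E'
from ov import *
import sys
f,i=avg("side",2);crop(i,(236,140,291,180),"ptr_s%s.png"%sys.argv[1],14);f,i=avg("top",2);crop(i,(224,145,264,185),"ptr_t%s.png"%sys.argv[1],14)
E
python3 ptr.py 1
```

```text
t 13.95 [ 0.6389 -0.0757  0.0999] r 0.0701 th 329.6 F [3.2 0.9 6.7] T [ 0.4  -0.44 -0.01] open 0.0258 q [ 0.35  0.62 -0.37  1.67  0.27  0.9   1.93]
0.54, -0.28, 0, 0, 0, 0, 2.2, 1.11, -0.52, 0, 0, 0, 0, 2.2, 1.69, -0.70, 0, 0, 0, 0, 2.2, 2.28, -0.83, 0, 0, 0, 0, 2.2, 2.89, -0.91, 0, 0, 0, 0, 2.2, 3.50, -0.94, 0, 0, 0, 0, 2.2, 4.11, -0.91, 0, 0, 0, 0, 2.2, 4.71, -0.84, 0, 0, 0, 0, 2.2,
```

View pics/ptr_s1.png

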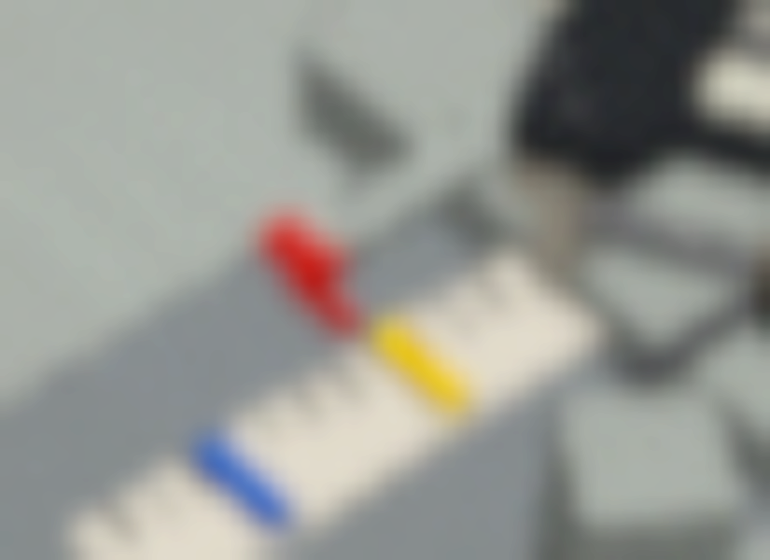

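View pics/ptr_t1.png

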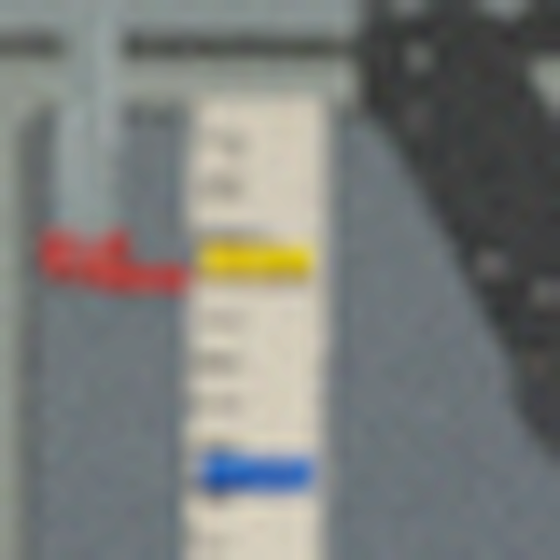

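play_rows(
  steps=[0.54, -0.28, 0, 0, 0, 0, 2.2, 1.11, -0.52, 0, 0, 0, 0, 2.2, 1.69, -0.7, 0, 0, 0, 0, 2.2, 2.28, -0.83, 0, 0, 0, 0, 2.2, 2.89, -0.91, 0, 0, 0, 0, 2.2, 3.5, -0.94, 0, 0, 0, 0, 2.2, 4.11, -0.91, 0, 0, 0, 0, 2.2, 4.11, -0.91, 0, 0, 0, 0, 2.2, 4.11, -0.91, 0, 0, 0, 0, 2.2],
)

```text
t: 15.05
tool_pos: [0.6056, -0.1038, 0.0997]
orientation: [0.0, -0.245, 0.97, 0.0]
ft_force: [-0.1, -0.3, 7.7]
opening: 0.0256
```

```bash
python3 circ.py -66.6 2 4; python3 ptr.py 2
```

```text
t 15.05 [ 0.6056 -0.1038  0.0997] r 0.0691 th 293.0 F [-0.1 -0.3  7.7] T [ 0.31  0.09 -0.01] open 0.0256 q [ 0.41  0.58 -0.37  1.74  0.26  0.87  1.98]
0.24, 0.03, 0, 0, 0, 0, 2.2, 0.49, 0.06, 0, 0, 0, 0, 2.2, 0.73, 0.10, 0, 0, 0, 0, 2.2, 0.96, 0.15, 0, 0, 0, 0, 2.2,
```

View pics/ptr_s2.png

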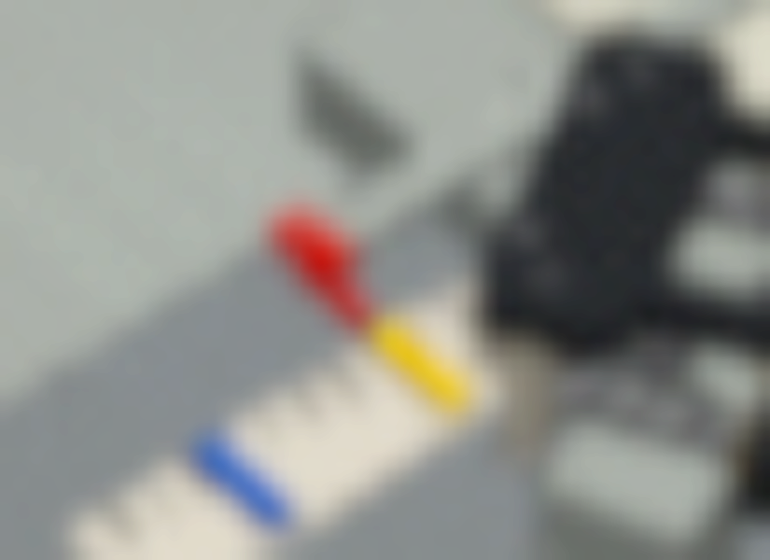

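View pics/ptr_t2.png

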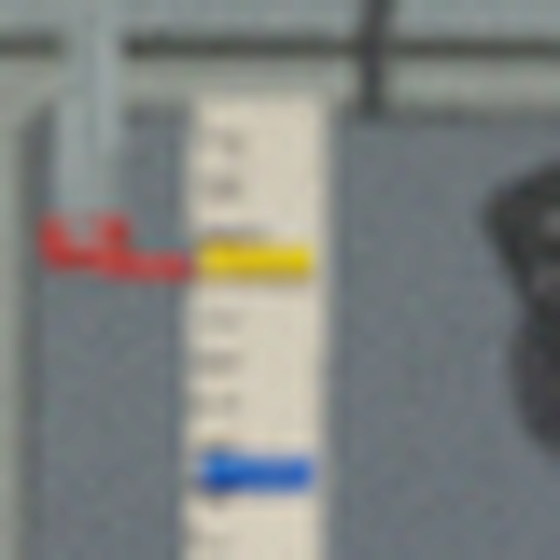

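play_rows(
  steps=[0.5, 0.06, 0, 0, 0, 0, 2.2, 0.96, 0.15, 0, 0, 0, 0, 2.2, 1.2, 0.2, 0, 0, 0, 0, 2.2, 1.2, 0.2, 0, 0, 0, 0, 2.2, 1.2, 0.2, 0, 0, 0, 0, 2.2],
)

```text
t: 15.75
tool_pos: [0.5944, -0.1072, 0.0997]
orientation: [0.001, -0.245, 0.97, 0.001]
ft_force: [0.2, -0.3, 7.6]
opening: 0.0256
```

```bash
python3 circ.py -76.6 2 4; python3 ptr.py 3
```

```text
t 15.75 [ 0.5944 -0.1072  0.0997] r 0.0689 th 283.3 F [ 0.2 -0.3  7.6] T [ 0.41 -0.09  0.05] open 0.0256 q [ 0.42  0.56 -0.38  1.77  0.26  0.86  1.99]
0.23, 0.07, 0, 0, 0, 0, 2.2, 0.47, 0.14, 0, 0, 0, 0, 2.2, 0.70, 0.23, 0, 0, 0, 0, 2.2, 0.92, 0.32, 0, 0, 0, 0, 2.2,
```

View pics/ptr_s3.png

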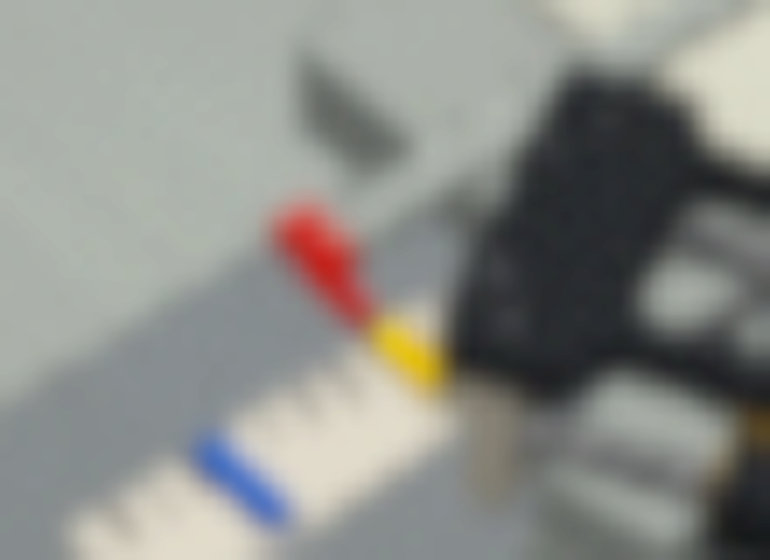

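View pics/ptr_t3.png

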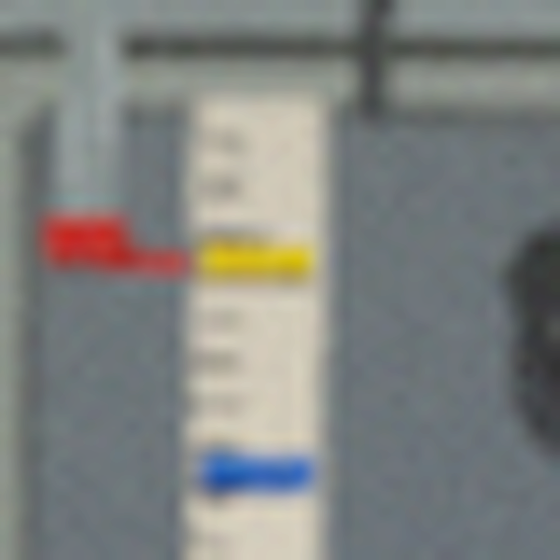

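play_rows(
  steps=[0, 0, 0, 0, 0, 0, 3.8, 0, 0, 0, 0, 0, 0, 3.8, 0, 0, -2, 0, 0, 0, 3.8, 0, 0, -5, 0, 0, 0, 3.8, 0, 0, -8, 0, 0, 0, 3.8, 0, 0, -8, 0, 0, 0, 6],
)

```text
t: 16.55
tool_pos: [0.5959, -0.1078, 0.1825]
orientation: [0.002, -0.245, 0.97, -0.001]
ft_force: [0.2, -0.4, -0.5]
opening: 0.042
```

```bash
python3 mv.py .5785 -.0402 .18 13.3; python3 - <<'E'
from ov import *
f,i=avg("side",2);np.save("rel.npy",i)
P=crank_faces(.5785,-.0402,.0765,np.radians(-77))
overlay("side",i,f,[x for p in P for x in p],(250,150,325,210),"ov5.png",10)
E
```

```text
t 16.55 pos [ 0.5959 -0.1078  0.1825] jaw 118.36 F [ 0.2 -0.4 -0.5] open 0.042 q7 [ 0.45  0.46 -0.41  1.71  0.21  1.    2.03]
[-1.68  6.78  0.24] [1.000e-01 3.000e-01 1.051e+02]
```

View pics/ov5.png

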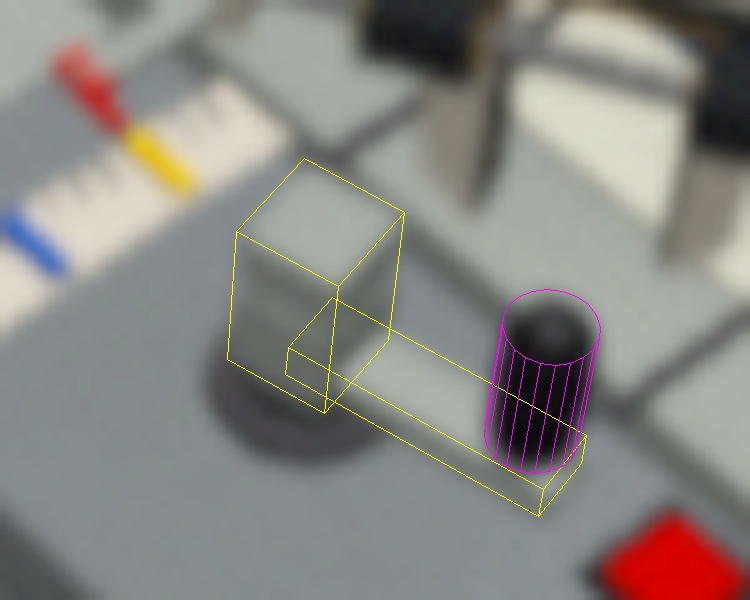

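play_rows(
  steps=[-1.7, 6.8, 0.3, 0, 0, 105, 6.5, -1.7, 6.8, 0.3, 0, 0, 105, 6.5, -1.7, 6.8, 0.3, 0, 0, 105, 6.5, -1.7, 6.8, 0.3, 0, 0, 105, 6.5, -1.7, 6.8, 0.3, 0, 0, 105, 6.5, -1.7, 6.8, 0.3, 0, 0, 105, 6.5, -1.7, 6.8, 0.3, 0, 0, 105, 6.5, -1.7, 6.8, 0.3, 0, 0, 105, 6.5, -1.7, 6.8, 0.3, 0, 0, 105, 6.5, -1.7, 6.8, 0.3, 0, 0, 105, 6.5, -1.7, 6.8, 0.3, 0, 0, 105, 6.5, -1.7, 6.8, 0.3, 0, 0, 105, 6.5],
)

```text
t: 17.85
tool_pos: [0.5747, -0.0401, 0.1738]
orientation: [-0.002, 0.61, 0.793, -0.001]
ft_force: [-0.4, -0.3, 0.0]
opening: 0.0651
```

play_rows(
  steps=[0, 0, 0, 0, 0, 0, 6.5, 0, 0, 0, 0, 0, 0, 6.5],
)

```text
t: 18.05
tool_pos: [0.5754, -0.04, 0.1746]
orientation: [-0.001, 0.606, 0.796, -0.001]
ft_force: [-0.6, -0.7, 0.6]
opening: 0.0649
```

```bash
python3 mv.py .5785 -.0402 .102 13
```

```text
t 18.05 pos [ 0.5754 -0.04    0.1746] jaw 15.46 F [-0.6 -0.7  0.6] open 0.0649 q7 [ 0.07  0.4  -0.06  1.8   0.03  0.95  0.27]
[-0.11  0.31  7.26] [-0.2 -0.   2.5]
```

play_rows(
  steps=[-0.1, 0.3, 0, 0, 0, 2.3, 6.5, -0.1, 0.3, 1.5, 0, 0, 2.3, 6.5, -0.1, 0.3, 3, 0, 0, 2.3, 6.5, -0.1, 0.3, 3, 0, 0, 2.3, 6.5, -0.1, 0.3, 3, 0, 0, 2.3, 6.5],
)

```text
t: 18.55
tool_pos: [0.5786, -0.0403, 0.1447]
orientation: [-0.001, 0.623, 0.782, -0.001]
ft_force: [0.3, -0.2, 0.7]
opening: 0.0649
```

```bash
python3 mv.py .5785 -.0402 .102 13;python3 - <<'E'
from ov import *
f,i=avg("side",1)
P=crank_faces(.5785,-.0402,.0765,np.radians(-77))
overlay("side",i,f,[x for p in P for x in p],(240,130,315,205),"ov6.png",8)
E
```

```text
t 18.55 pos [ 0.5786 -0.0403  0.1447] jaw 12.98 F [ 0.3 -0.2  0.7] open 0.0649 q7 [ 0.07  0.44 -0.05  1.81  0.03  0.89  0.22]
[0.01 0.01 4.27] [-0.1 -0.  -0. ]
```

View pics/ov6.png

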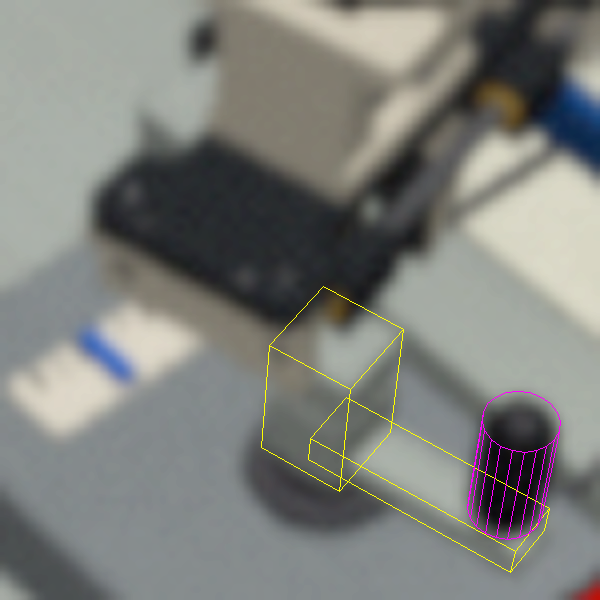

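Well centred. Descend and grip the hub.

play_rows(
  steps=[0, 0, 1.5, 0, 0, 0, 6.5, 0, 0, 3, 0, 0, 0, 6.5, 0, 0, 4.2, 0, 0, 0, 6.5, 0, 0, 4.2, 0, 0, 0, 6.5, 0, 0, 4.2, 0, 0, 0, 2.5, 0, 0, 4.2, 0, 0, 0, 2.5, 0, 0, 4.2, 0, 0, 0, 2.5, 0, 0, 4.2, 0, 0, 0, 2.5, 0, 0, 4.2, 0, 0, 0, 2.5],
  squeeze=35,
)

```text
t: 19.5
tool_pos: [0.5778, -0.0409, 0.1043]
orientation: [-0.001, 0.623, 0.782, -0.001]
ft_force: [-5.7, -0.1, 5.1]
opening: 0.0316
```

```bash
python3 mv.py .5785 -.0402 .102 13
```

```text
t 19.5 pos [ 0.5778 -0.0409  0.1043] jaw 12.9 F [-5.7 -0.1  5.1] open 0.0316 q7 [ 0.06  0.49 -0.05  1.84  0.03  0.82  0.22]
[0.05 0.08 0.23] [-0.2 -0.  -0.1]
```

play_rows(
  steps=[0, -0.03, -1, 0, 0, 0, 2.5, 0, -0.03, -2, 0, 0, 0, 2.5, 0, -0.03, -3, 0, 0, 0, 2.5, 0, -0.03, -4.5, 0, 0, 0, 2.5, 0, -0.03, -7, 0, 0, 0, 2.5, 0, -0.03, -8, 0, 0, 0, 2.5, 0, -0.03, -8, 0, 0, 0, 2.5],
)

```text
t: 20.2
tool_pos: [0.5813, -0.0403, 0.1867]
orientation: [0.002, 0.623, 0.782, 0.002]
ft_force: [-0.1, 0.4, -2.3]
opening: 0.0317
```

```bash
python3 mv.py .368 .331 .18 79.3; python3 - <<'E'
from ov import *
f,i=avg("side",1);crop(i,(220,110,340,210),"lift2.png",6)
s=manip.read_state();p=s["tool_pos"]
P=crank_faces(p[0],p[1],p[2]-.0256,np.radians(-77))
overlay("side",i,f,[x for p in P for x in p],(240,100,315,175),"ov7.png",8)
E
```

```text
t 20.2 pos [ 0.5813 -0.0403  0.1867] jaw 12.93 F [-0.1  0.4 -2.3] open 0.0317 q7 [ 0.07  0.39 -0.06  1.78  0.03  0.97  0.23]
[ 40.96 -12.48   0.56] [  0.2   0.2 -66.4]
```

View pics/lift2.png

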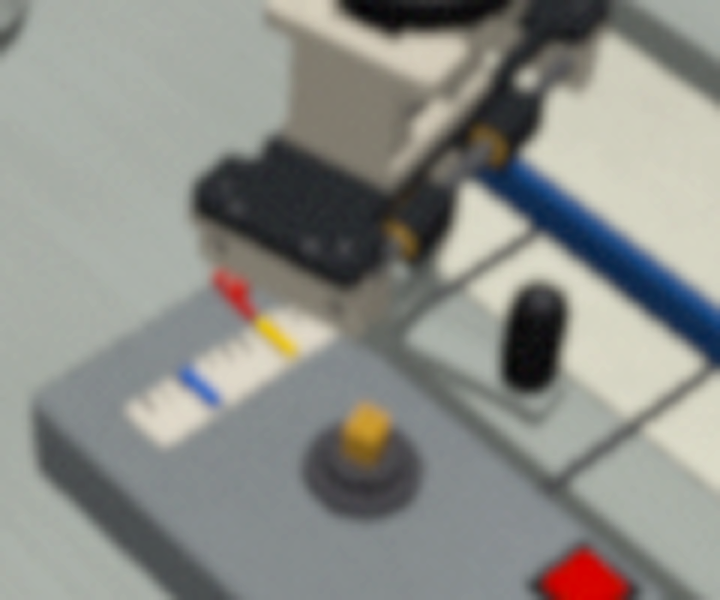

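View pics/ov7.png

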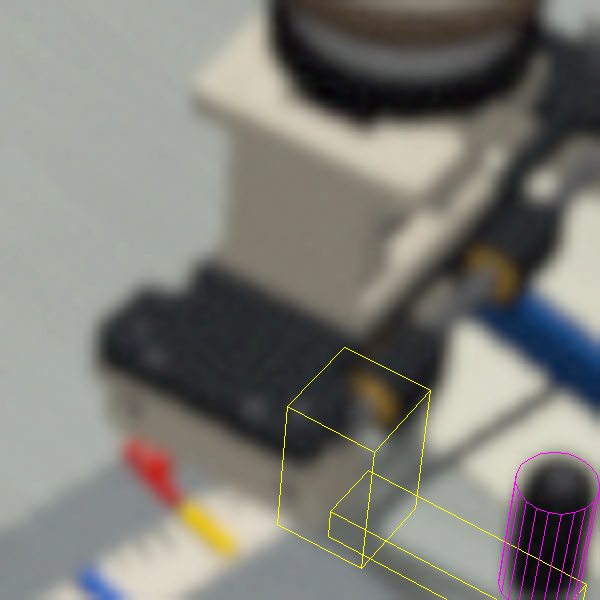

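play_rows(
  steps=[41, -12.5, 0, 0, 0, -66.4, 2.5, 41, -12.5, 0, 0, 0, -66.4, 2.5, 41, -12.5, 0, 0, 0, -66.4, 2.5, 41, -12.5, 0, 0, 0, -66.4, 2.5, 41, -12.5, 0, 0, 0, -66.4, 2.5, 41, -12.5, 0, 0, 0, -66.4, 2.5, 41, -12.5, 0, 0, 0, -66.4, 2.5, 41, -12.5, 0, 0, 0, -66.4, 2.5, 41, -12.5, 0, 0, 0, -66.4, 2.5, 41, -12.5, 0, 0, 0, -66.4, 2.5, 41, -12.5, 0, 0, 0, -66.4, 2.5, 41, -12.5, 0, 0, 0, -66.4, 2.5],
)

```text
t: 21.45
tool_pos: [0.3663, 0.3297, 0.1832]
orientation: [-0.0, 0.094, 0.996, -0.001]
ft_force: [-0.0, -0.2, -3.6]
opening: 0.0315
```

play_rows(
  steps=[0, 0, 0, 0, 0, 0, 2.5, 0, 0, 0, 0, 0, 0, 2.5],
)

```text
t: 21.65
tool_pos: [0.3666, 0.3301, 0.1838]
orientation: [-0.0, 0.094, 0.996, -0.0]
ft_force: [1.1, -0.4, -3.1]
opening: 0.0318
```

```bash
python3 mv.py .368 .331 .05 79.3
```

```text
t 21.65 pos [0.3666 0.3301 0.1838] jaw 79.18 F [ 1.1 -0.4 -3.1] open 0.0318 q7 [-0.38  0.28 -0.47  1.98  0.16  0.92  0.45]
[-0.12  0.12 13.38] [-0.  -0.  -0.1]
```

play_rows(
  steps=[-0.1, 0.1, 4, 0, 0, 0, 2.5, -0.1, 0.1, 8, 0, 0, 0, 2.5, -0.1, 0.1, 11, 0, 0, 0, 2.5, -0.1, 0.1, 13, 0, 0, 0, 2.5, -0.1, 0.1, 13, 0, 0, 0, 2.5],
)

```text
t: 22.15
tool_pos: [0.3656, 0.3298, 0.0514]
orientation: [-0.002, 0.094, 0.996, -0.002]
ft_force: [-1.0, -0.7, -2.5]
opening: 0.0317
```

```bash
python3 mv.py .368 .331 .033 79.3; python3 - <<'E'
from ov import *
f,i=avg("side",1)
s=manip.read_state();p=s["tool_pos"]
P=crank_faces(p[0],p[1],p[2]-.0278,np.radians(-10.7))
overlay("side",i,f,[x for p in P for x in p],(110,100,210,190),"ov8.png",7)
E
```

```text
t 22.15 pos [0.3656 0.3298 0.0514] jaw 79.25 F [-1.  -0.7 -2.5] open 0.0317 q7 [-0.46  0.49 -0.4   2.06  0.3   0.65  0.33]
[-0.22  0.17  1.84] [-0.3 -0.2 -0. ]
```

View pics/ov8.png

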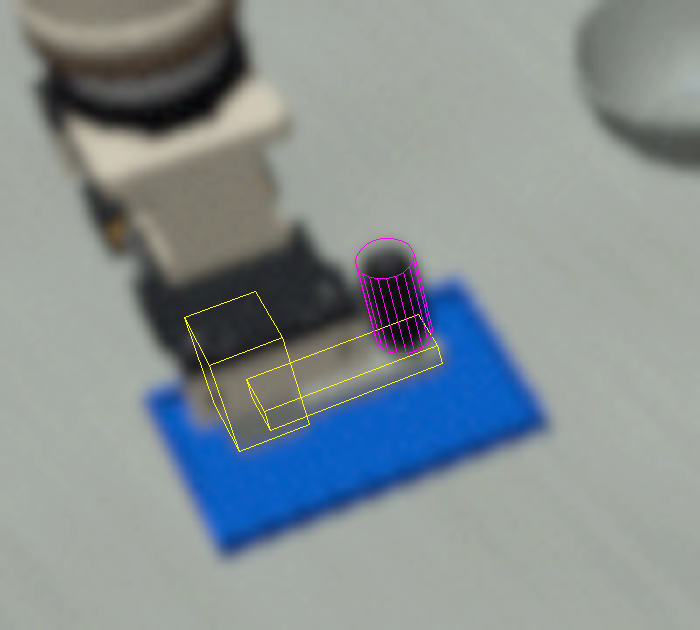

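play_rows(
  steps=[0, 0, 0.8, 0, 0, 0, 2.5, 0, 0, 1.4, 0, 0, 0, 2.5, 0, 0, 1.7, 0, 0, 0, 2.5, 0, 0, 1.7, 0, 0, 0, 2.5, 0, 0, 1.7, 0, 0, 0, 2.5],
)

```text
t: 22.7
tool_pos: [0.3672, 0.3322, 0.0373]
orientation: [0.0, 0.093, 0.996, 0.0]
ft_force: [1.2, 0.4, -4.0]
opening: 0.0315
```

```bash
python3 mv.py .368 .331 .033 79.3
```

```text
t 22.7 pos [0.3672 0.3322 0.0373] jaw 79.32 F [ 1.2  0.4 -4. ] open 0.0315 q7 [-0.47  0.52 -0.38  2.06  0.32  0.62  0.31]
[-0.1  -0.11  0.43] [0. 0. 0.]
```

play_rows(
  steps=[0, -0.1, 0.3, 0, 0, 0, 2.5, 0, -0.1, 0.5, 0, 0, 0, 2.5, 0, -0.1, 0.5, 0, 0, 0, 2.5, 0, -0.1, 0.5, 0, 0, 0, 2.5],
)

```text
t: 23.1
tool_pos: [0.3668, 0.331, 0.032]
orientation: [-0.0, 0.093, 0.996, -0.0]
ft_force: [-0.6, -0.1, -3.0]
opening: 0.0316
```

```bash
python3 mv.py .368 .331 .033 79.3
```

```text
t 23.1 pos [0.3668 0.331  0.032 ] jaw 79.32 F [-0.6 -0.1 -3. ] open 0.0316 q7 [-0.47  0.52 -0.38  2.07  0.33  0.61  0.3 ]
[-0.12  0.02 -0.1 ] [-0. -0.  0.]
```

play_rows(
  steps=[0, 0, 0.15, 0, 0, 0, 2.5, 0, 0, 0.25, 0, 0, 0, 2.5, 0, 0, 0.25, 0, 0, 0, 2.5],
)

```text
t: 23.4
tool_pos: [0.3667, 0.3312, 0.0311]
orientation: [0.0, 0.093, 0.996, -0.0]
ft_force: [-5.2, -4.8, 17.8]
opening: 0.0317
```

```bash
python3 mv.py .368 .331 .033 79.3
```

```text
t 23.4 pos [0.3667 0.3312 0.0311] jaw 79.33 F [-5.2 -4.8 17.8] open 0.0317 q7 [-0.48  0.53 -0.38  2.07  0.33  0.61  0.3 ]
[-0.13  0.01 -0.19] [-0.  0.  0.]
```

Contact. Release, and lift away.

play_rows(
  steps=[0, 0, 0, 0, 0, 0, 5, 0, 0, 0, 0, 0, 0, 6, 0, 0, 0, 0, 0, 0, 6, 0, 0, -3, 0, 0, 0, 6, 0, 0, -7, 0, 0, 0, 6, 0, 0, -11, 0, 0, 0, 6, 0, 0, -15, 0, 0, 0, 6, 0, 0, -15, 0, 0, 0, 6],
)

```text
t: 24.2
tool_pos: [0.3697, 0.3341, 0.1848]
orientation: [0.004, 0.093, 0.996, 0.004]
ft_force: [0.4, -0.2, 1.2]
opening: 0.0601
```

```bash
python3 mv.py .54 -.1546 .13 13; python3 - <<'E'
from ov import *
f,i=avg("side",2)
P=crank_faces(.3667,.331,.005,np.radians(-10.7))
overlay("side",i,f,[x for p in P for x in p],(110,110,210,200),"ov9.png",7)
f,i=avg("top",2);P=crank_faces(.3667,.331,.005,np.radians(-10.7))
overlay("top",i,f,[x for p in P for x in p],(130,190,190,260),"ov9t.png",8)
E
```

```text
t 24.2 pos [0.3697 0.3341 0.1848] jaw 79.32 F [ 0.4 -0.2  1.2] open 0.0601 q7 [-0.37  0.28 -0.49  1.97  0.17  0.92  0.44]
[-25.76 -44.91   5.3 ] [ 0.6  0.1 66.3]
```

View pics/ov9.png

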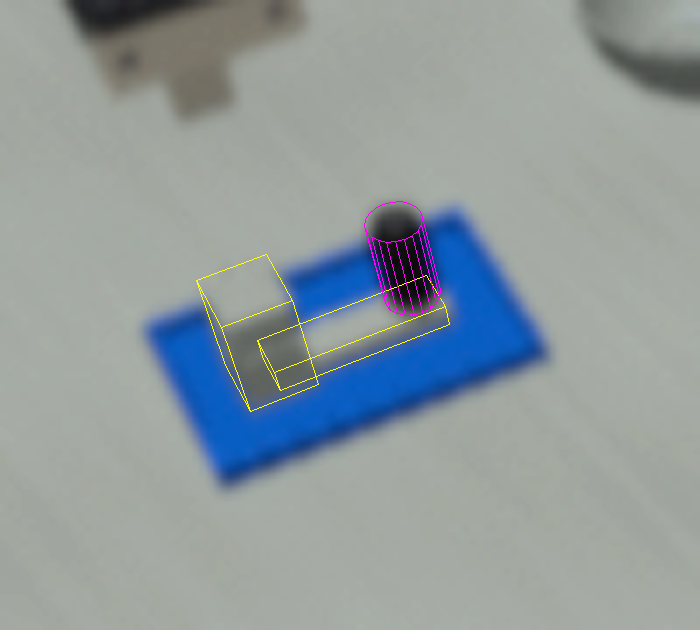

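View pics/ov9t.png

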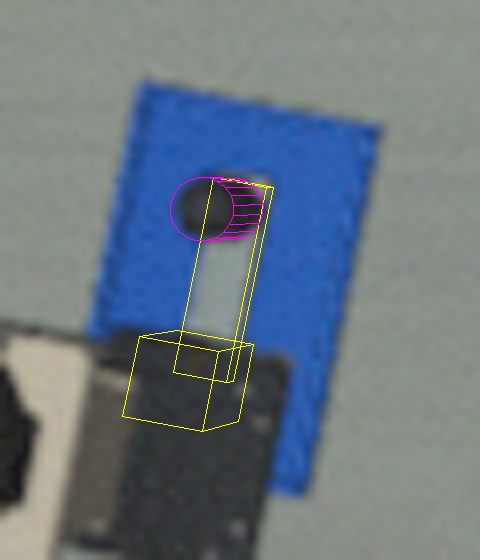

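```bash
python3 mv.py .54 -.1546 .13 79.3
```

```text
t 24.4 pos [0.3663 0.3303 0.1783] jaw 79.31 F [-0.3 -1.3  0.1] open 0.0598 q7 [-0.37  0.29 -0.48  1.98  0.17  0.91  0.44]
[-26.07 -44.41   4.88] [-0.1 -0.1  0. ]
```

play_rows(
  steps=[-26, -44.4, 0.5, 0, 0, 0, 0, -26, -44.4, 0.5, 0, 0, 0, 0, -26, -44.4, 0.5, 0, 0, 0, 0, -26, -44.4, 0.5, 0, 0, 0, 0, -26, -44.4, 0.5, 0, 0, 0, 0, -26, -44.4, 0.5, 0, 0, 0, 0, -26, -44.4, 0.5, 0, 0, 0, 0, -26, -44.4, 0.5, 0, 0, 0, 0, -26, -44.4, 0.5, 0, 0, 0, 0, -26, -44.4, 0.5, 0, 0, 0, 0, -26, -44.4, 0.5, 0, 0, 0, 0, -26, -44.4, 0.5, 0, 0, 0, 0],
)

```text
t: 25.6
tool_pos: [0.539, -0.1566, 0.1722]
orientation: [-0.002, 0.096, 0.995, -0.0]
ft_force: [-1.1, -0.2, -0.1]
opening: 0.0003
```

play_rows(
  steps=[0, 0, 3, 0, 0, 0, 0, 0, 0, 5, 0, 0, 0, 0, 0, 0, 6, 0, 0, 0, 0, 0, 0, 6, 0, 0, 0, 0],
)

```text
t: 26.0
tool_pos: [0.5381, -0.1512, 0.1124]
orientation: [-0.002, 0.092, 0.996, 0.001]
ft_force: [0.4, 0.8, 1.0]
opening: 0.0001
```

```bash
python3 mv.py .54 -.1546 .0665 79.3; python3 - <<'E'
from ov import *
f,i=avg("side",2);crop(i,(240,130,360,250),"key0.png",5)
f,i=avg("top",2);crop(i,(210,70,330,210),"key0t.png",4)
E
```

```text
t 26.0 pos [ 0.5381 -0.1512  0.1124] jaw 79.45 F [0.4 0.8 1. ] open 0.0001 q7 [ 0.37  0.46 -0.18  1.88  0.11  0.82  1.52]
[-0.27 -0.3   4.58] [ 0.1 -0.3  0.1]
```

View pics/key0.png

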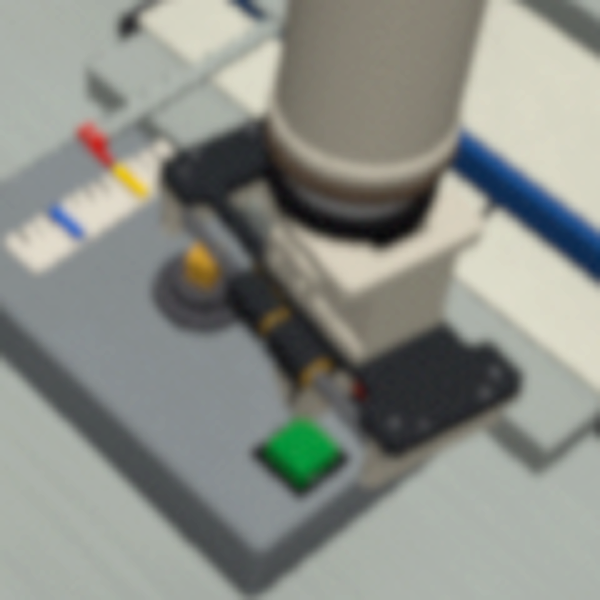

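play_rows(
  steps=[-0.15, -0.2, 1.5, 0, 0, 0, 0, -0.15, -0.2, 2.5, 0, 0, 0, 0, -0.15, -0.2, 3.2, 0, 0, 0, 0, -0.15, -0.2, 3.6, 0, 0, 0, 0, -0.15, -0.2, 4.0, 0, 0, 0, 0, -0.15, -0.2, 4.4, 0, 0, 0, 0, -0.15, -0.2, 4.4, 0, 0, 0, 0],
)

```text
t: 26.9
tool_pos: [0.5411, -0.1556, 0.0701]
orientation: [-0.0, 0.093, 0.996, 0.0]
ft_force: [0.3, 0.3, 0.1]
opening: 0.0003
```

```bash
python3 mv.py .54 -.1546 .0665 79.3
```

```text
t 26.9 pos [ 0.5411 -0.1556  0.0701] jaw 79.32 F [0.3 0.3 0.1] open 0.0003 q7 [ 0.36  0.52 -0.17  1.89  0.12  0.73  1.51]
[0.13 0.08 0.36] [ 0. -0.  0.]
```

play_rows(
  steps=[0, 0, 0.2, 0, 0, 0, 0, 0, 0, 0.4, 0, 0, 0, 0, 0, 0, 0.5, 0, 0, 0, 0, 0, 0, 0.5, 0, 0, 0, 0],
)

```text
t: 27.3
tool_pos: [0.5418, -0.1557, 0.0681]
orientation: [0.001, 0.093, 0.996, -0.0]
ft_force: [-7.7, 2.3, 21.2]
opening: 0.0004
```

```bash
python3 mv.py .54 -.1546 .0665 79.3; python3 - <<'E'
from ov import *
f,i=avg("side",2);crop(i,(240,130,360,250),"key1.png",5)
E
```

```text
t 27.3 pos [ 0.5418 -0.1557  0.0681] jaw 79.32 F [-7.7  2.3 21.2] open 0.0004 q7 [ 0.36  0.53 -0.17  1.89  0.13  0.73  1.51]
[0.2  0.08 0.16] [-0.   0.1  0. ]
```

View pics/key1.png

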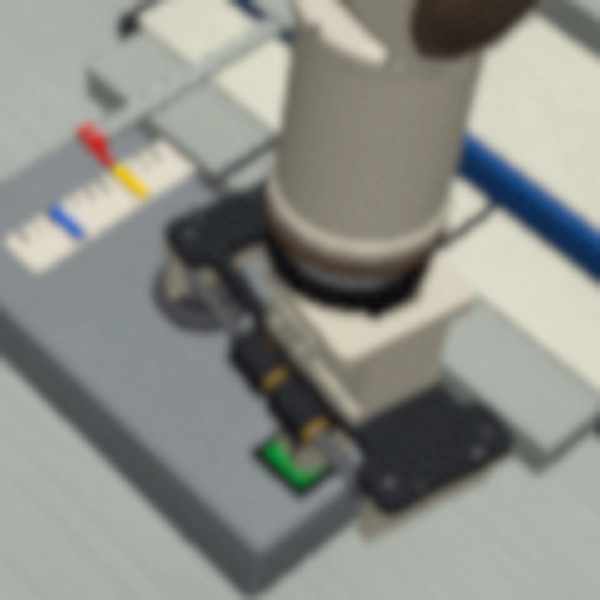

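play_rows(
  steps=[0, 0, -1, 0, 0, 0, 0, 0, 0, -4, 0, 0, 0, 0, 0, 0, -8, 0, 0, 0, 0, 12, 0, -12, 0, 0, 0, 0, 17, 0, -14, 0, 0, 0, 0, 20, 0, -15, 0, 0, 0, 0, 20, 0, -15, 0, 0, 0, 0, 20, 0, -15, 0, 0, 0, 0, 20, 0, -15, 0, 0, 0, 0],
)

```text
t: 28.3
tool_pos: [0.3442, -0.1189, 0.2166]
orientation: [0.002, 0.093, 0.996, -0.001]
ft_force: [0.6, -0.8, -0.0]
opening: 0.0004
```

```bash
python3 mv.py; python3 - <<'E'
from ov import *
f,i=avg("side",2);crop(i,(120,100,340,250),"fin.png",3.6);crop(i,(236,140,340,230),"finz.png",7.5)
np.save("side_fin.npy",i)
f,i=avg("top",2);crop(i,(130,90,390,260),"fint.png",3);np.save("top_fin.npy",i)
E
```

```text
t 28.3 pos [ 0.3442 -0.1189  0.2166] jaw 79.28 F [ 0.6 -0.8 -0. ] open 0.0004 q7 [ 0.47 -0.04 -0.2   2.22 -0.01  0.95  1.65]
```

View pics/fin.png

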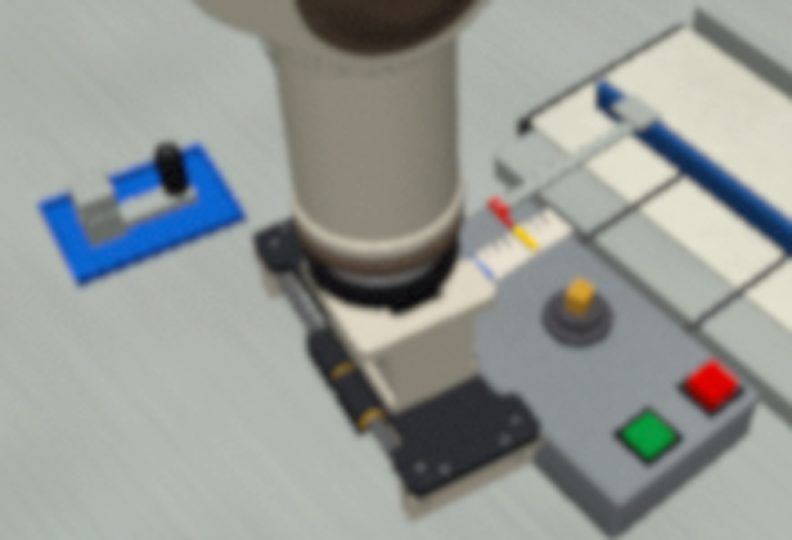

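View pics/finz.png

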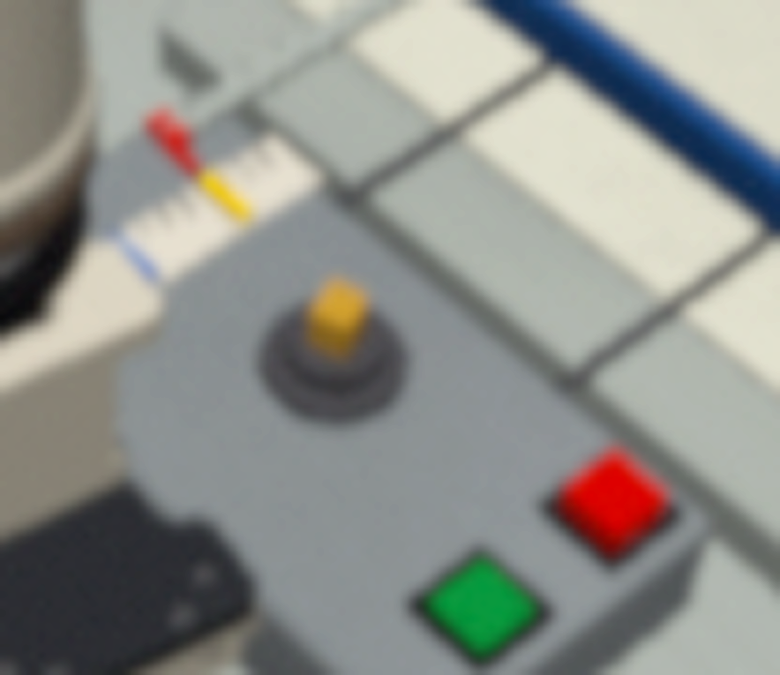

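View pics/fint.png

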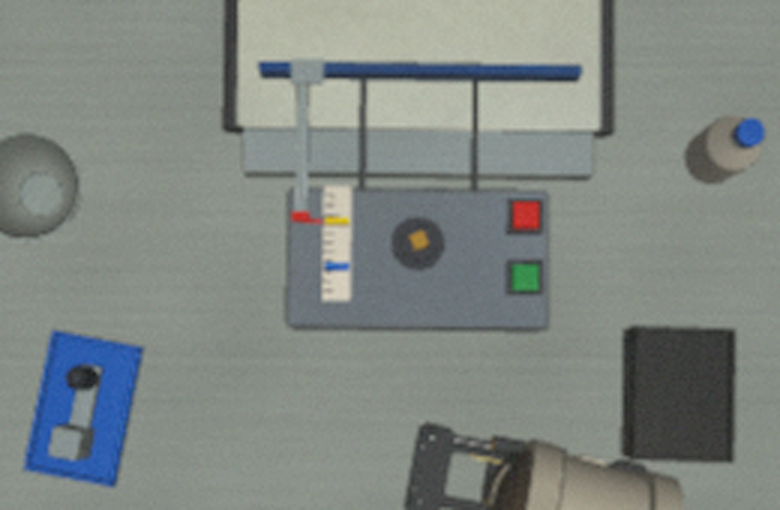

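```bash
python3 - <<'E'
from fit import *
f=cam("top");img=np.load("top_fin.npy");bx=(132,192,184,258)
parts=lambda p:tray_faces(p[0],p[1],p[2])+crank_faces(p[3],p[4],.005,p[5])
r=fit(lambda p:cost(f,img,parts(p),bx,ss=4),[.403,.324,-.19,.367,.331,-.19],[.004,.004,.05,.004,.004,.05])
x=r.x;print(r.fun,x.round(4));c,s=np.cos(x[2]),np.sin(x[2]);M=np.array([[c,s],[-s,c]])
o=x[3:5]-x[:2];print(M@o,M@(o+.07*np.array([np.cos(x[5]),np.sin(x[5])])))
from seg import *
for n,B in(("top",dict(green=(295,172,318,195),red=(295,152,318,172))),("side",dict(green=(285,208,315,232),red=(305,195,330,216)))):
    im=np.load(n+"_fin.npy");print(n,[(k,wcent(im,F[k],b)[0].round(2)) for k,b in B.items()])
f=cam("side");print(proj(f,[[.54,-.155,.076],[.54,-.155,.068]]))
E
```

```text
10.783966503747388 [ 0.4038  0.3229 -0.1831  0.3671  0.3296 -0.1906]
[-0.03722517 -0.00012128] [ 0.03277285 -0.00064777]
top [('green', array([304.7 , 182.04])), ('red', array([304.9 , 161.17]))]
side [('green', array([299.74, 220.38])), ('red', array([317.36, 206.07]))]
[[300.13246252 218.57550729]
 [299.80060464 220.28078531]]
```

```bash
python3 -c "
from station import ticket
print(ticket.hand_in())"
```

```text
the job is handed in; nothing more can be done
None
```

I handed the job in at about 28.5 s of the 72 s. No verdict came back, so what follows is from my own last checks.

**What I did:** I seated the crank on the spindle and turned it about 285° clockwise by its grip, until the pointer met the yellow mark. I then lifted it off, laid it in its blue tray and pressed the green key last.

**Last checks:**
- **Pointer:** the top view shows it within about 0.5 mm of the middle of the yellow mark, and the side view agrees. It stayed there after the crank came off.
- **Crank:** it lies flat, grip up. A model fit to the top view puts the hub axis at (-37, 0) mm and the grip axis at (33, -1) mm in the tray's frame, well inside the limits.
- **Green key:** it met a hard stop (21 N) with the fingertips at 68.1 mm, and its fully-down height is 68 mm.
- **Red key:** the side view shows it standing up. The picture shift fits its full travel but is too coarse to prove the exact height.
- **Stack, bowl and bottle:** I did not measure these, but in the last top view they stand where they did and the arm never went near them. The gripper is about 0.2 m up, clear of everything.

**What disagreed:**
- **Mark distance:** before turning, the two cameras gave slightly different distances to the yellow mark, 24.9 and 23.6 mm. I settled the final position by looking at the pointer.
- **Crank seating:** on the way down the crank met its stop about 2 mm earlier than I had estimated. After release it lined up with the seated model.

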